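# Clamp a brass bushing tube in the V-block of the hand press

### The job

Load the hand press with the big brass bushing tube, the one that is both tall and wide: stand it on the press bed and push it under the foot, fully home into the V-block, so that it bears firmly against both faces. Then swing the lever all the way down to its stop, so that the foot clamps the tube there, and let go; leave everything else on the bench where it is.

Things in the scene. Friction and masses are not known exactly. Their poses are not given: they have to be found in the camera images.
- tube_big: the task's part: plain brass tube standing upright, 40 mm outside diameter, 84 mm tall, 22 mm bore too narrow for a finger, 0.4 to 0.75 kg. Origin at the centre of its underside, z along its axis.
- tube_short: bystander: upright brass tube, 40 mm diameter but only 58 mm tall. Origin at the centre of its underside.
- tube_thin: bystander: upright brass tube, 84 mm tall but only 28 mm in diameter. Origin at the centre of its underside.
- tube_flanged: bystander: upright brass bush, 32 mm diameter, 66 mm tall, on a 48 mm flange 10 mm thick. Origin at the centre of its underside.
- action_lever: bystander: bent nickel lever lying flat, 108 x 28 mm, 8 mm thick. Origin at its middle on the bench.
- tweezers: bystander: steel tweezers lying flat, 132 mm long along x, 9 mm high. Origin at the middle, underside.
- ebony_button: bystander: black ebony button, 26 mm diameter, 11 mm high. Origin at the centre of its underside.
- reed_pan: bystander: hexagonal walnut reed pan lying flat, 176 mm across its corners, 18 mm high. Origin at the centre of its underside.
- press: squat cast iron C-frame hand press, fixed. Origin on the axis of ram, foot and V-seat, at bench level; z up, x from the open front into the throat (the way the tube is pushed home), y to the lever's side. In this frame (mm): base x -115 to 150, y +-65, 20 high; flat machined bed x -112 to 53, y +-55, top at z 28, clear in front of the V-block; column x 67 to 129, y +-25.
- head_front (a point): middle of the lower front edge of the press's overhanging head, at x -35, z 158 in the press frame; the head is 56 mm wide (y +-28), reaches back to the column and up to z 226. A gripper held upright over the V-block meets the head and foot: the last part of the push needs a tool leaning back towards the open front by about 30 to 45 degrees.
- seat (a point): point on the bed's top (z 28) on the axis of the ram, same axes as the press: where the centre of the underside of tube_big stands when the tube touches both faces of the V-block. An upright tube touching only one face can jam there by friction and must be nudged sideways, across the press.
- v_left: half of the steel V-block, at y > 0 (the lever's side), fixed on the bed, 38 mm high (top at z 66). Its upright face runs at 45 degrees from the bottom of the V at x 28, y 0 to x -4, y 32; the block behind it reaches x 50, y 42. Origin at the seat point, axes as the press.
- v_right: the other half of the V-block, its mirror image at y < 0. The V is 90 degrees and opens to -x; its mouth is 64 mm wide.
- foot: round foot under the ram, 40 mm diameter, 10 mm thick; origin at the centre of its flat underside, on the seat axis. With the lever up it hangs 22 mm above the top of a seated tube_big. It is sprung: it gives up to 12 mm upwards into the ram, at 4.5 N plus 0.9 N per mm.
- lever (a joint): angle of the press lever, rad: 0 = raised, 1.16 = down against its stop. It lowers the ram and foot by 25 mm per rad, reaching tube_big at about 0.88. Stiff with friction (about 5 N at the grip): it stays where it is left.
- lever_grip (a point): middle of the lever's round wooden grip, 23 mm diameter and 68 mm long, 150 mm from the lever's axis, with the grip along the lever. At 0 the lever points 58 degrees above level towards the open front (press -x); at 1.16 it points 8 degrees below level.
- lever_axis (a point): centre of the lever's hub on its level axis, which runs along the press's y: at x 26, y 115, z 192 in the press frame. The lever's swing lies in the plane y = 115; going down, the grip moves down on an arc about this point. The shaft from the head to the hub has 13 mm radius.
Not all that is in view belongs to the job. What is shaped like the tube_big but pink or purple is not meant.

How it is judged (in metres and radians):
On the way, in this order (a step that is already met when the one before it is completed fails the run):
1. the big tube stands upright on the bed, pressed against both faces of the V-block at once (at least 1 N on each) (contact force between tube_big and v_left above 1 N and contact force between tube_big and v_right above 1 N and distance between tube_big and seat below 0.0025 m and angle between tube_big's own z axis and vertical below 0.06 rad), for 0.2 s.
2. the lever is down at its stop (1.08 or more) and the foot bears on the tube (value of joint lever above 1.08 rad and contact force between foot and tube_big above 3 N), for 0.2 s.
At the end, for the whole second after the job is handed in: The big tube stands upright (within 0.05 rad) on the bed, its underside centred within 2.5 mm of the seat point, clamped by the foot with at least 3 N; the lever is down (1.08 rad or more) and stays there by itself; everything is at rest and released (all of step 2 and distance between tube_big and seat below 0.0025 m and angle between tube_big's own z axis and vertical below 0.05 rad and linear speed of tube_big below 0.01 m/s); the robot touches nothing.
It fails at once if another tube or thing on the bench is shoved more than 30 mm from its place (distance of any of tube_short, tube_thin, tube_flanged, action_lever, tweezers, ebony_button, reed_pan from where it was at the start of the episode above 0.03 m).
It also fails if it takes over 72 s, if anything falls off the work surface, if the arm or the gripper's body presses on something with over 40 N, if the wrist force passes 120 N, or if a joint passes its speed limit or range.

### The arm

A 6-joint arm with a two-finger parallel gripper is mounted at the origin on the work surface. World frame = base frame: x ahead of the robot, y to its left, z up, the work surface at z = 0. Lengths are in m, angles in degrees, forces in N, time in s.
With the tool pointing down it reaches from about 0.35 to 0.875 m from the base axis. Payload 4.2 kg.
Tool frame: the origin (TCP) lies at the very end of the fingers, on their centre line; the grasp point (between the pads) lies 19 mm behind it; z points along the fingers, y is the line along which they close (so a half turn about z gives the same grasp; the last joint's range is limited). The gripper opens to 85 mm and grips with 20 to 120 N. Pads are 22 mm wide; open, the fingers measure 114 mm over their backs; the gripper's body (76 mm by 85 mm) begins 54 mm behind the grasp point. The pads swing forward as they close: fully open they stand 13 mm farther back than shut.
Start: joints at [-52.792, 22.042, 0.453, 0, -68.411, -14.817], TCP at [0.238, -0.578, 0.231] pointing down, gripper open.
Joint ranges: [-179.83, 179.83], [-69.29, 118.12], [-61.27, 80.66], [-181.25, 117.63], [-171.15, -9.14], [-177.46, 177.46]. Speed limits (degrees/s): [159.86, 159.86, 180, 180, 180, 180].

### API

Orientations are given as [roll, pitch, yaw] about the fixed x, y, z axes, in that order (R = Rz(yaw) Ry(pitch) Rx(roll)).
In Python, from workcell import telemetry, eyes, r, boxes_of, cut_out gives the robot as it stands.
- The arm moves only by the tool arm_command, never from a script. Its argument "increments" is a list of rows, each an object of numbers: "tx", "ty", "tz": the shift along the tool's x, y, z in mm; "roll": the turn about the tool's z in rad. In form: [{"tx": .., "ty": .., "tz": .., "roll": ..}, ...]. A call has 1 to 20 rows; each row shifts and turns the commanded pose from where the row before left it, along the tool's axes as they then stand; what a row does not reach is not made up. A row lasts 1/12 s, in which the tool goes at most 41.7 mm and 7.16 degrees, less where a joint would pass 70% of its speed; a pose out of reach is approached as far as the arm can. A call is refused whole if a number of a shift passes 41.7 or a number of a turn 0.125, either way. A call with a gripper value outside its range is refused whole. "fingers" is the closure in counts, from 0 (fully open) to 255 (shut), set as the call begins (left out, the last holds). The fingers move at their own pace and stop on an object; "newtons" is the grip in N (left out, the last holds). Time passes only in rows, so rows that do not move let the fingers close. It gives the time, the measured TCP pose, the force, the opening and the grip force at its end, in the units of the state.
- telemetry.get_state(): the state, without advancing time (a new reading comes with each control period).
- eyes.read_camera(name): name is "side" or "top"; returns (picture, depth): 384x512x3 uint8, red, green, blue; 384x512 float32, m along the optical axis (not along the pixel's ray), 0 where there is no reading.
- eyes.camera_info(name): a dict with "fov_y" (degrees; the focal length in pixels is half the picture's height over the tangent of half this angle, whatever the lens; pixels are square), "cx", "cy" (the principal point, pixels), "distortion" ([k1, k2, p1, p2, k3] as OpenCV has them; the pictures are not rectified), "R" (3x3) and "t" (3): a world point X has camera coordinates R X + t. Camera axes: x right, y down, z forward; pixel columns grow to the right and rows downward; lengths in m; the calibration is good to about 2 mm. A picture is of the moment at which its call begins. camera_info takes no time and is no camera call.
- r.sign_off(): hands the job in; it is judged then, once.
Trained networks look in the newest picture that a camera, given by its name, has taken for a name from the list of things; names that differ only in an ending like _2 or _b are one class to them, and where a whole thing is asked for, a point or a joint stands for the part that bears it (a point fixed in the world has none). Each returns a list of dicts, best first, with "confidence" (0 to 1); they miss things now and then, are a little off and sometimes report something else, mostly with a low value. They report only what shows in the picture. A call takes as long as a camera call. They do not tell look-alikes from the thing itself.
- boxes_of(thing, camera): "xy" ([column, row] in pixels, amid what is visible of it).
- cut_out(thing, camera): "pixels" (384x512 bool, what is visible of it) and "xy" ([column, row] in pixels, amid what is visible of it).
The state is a dict: "clock": time; "joints": joint angles; "joint_vel": joint speeds; "tau": joint torques, N m; "tcp_pos": TCP position; "orientation": TCP orientation; "ft_force": force on the tool from outside, world axes, zero at the start; "moment": the same for the moment, N m; "finger_gap": finger opening in m; "grasp_force": force on a finger pad.
Only numpy, scipy, OpenCV 4.12 (cv2) and the standard library are available. Lean on these libraries where they do the work, as an engineer would, in place of code of your own. Each camera call takes 0.05 s, during which the arm holds its last target. There are 200 camera calls.

## Working session

There is one attempt and no reset: what is moved stays moved. The work goes in short steps, Python scripts to look and compute and a tool call to move; the robot and the scene stay as the last step left them, time stands still between calls to the robot, and variables do not carry over. Pictures are saved under pics/ and viewed, at most 10 in all, crops included, and the job is handed in when it is done.

Besides the shell and the picture viewer there is one more tool, called as name([rows], argument=value, ...), one row to a line, values as JSON. arm_command: Moves the arm, as the interface text tells. Its arguments: {"type":"object","properties":{"increments":{"type":"array","items":{"type":"object","properties":{"tx":{"type":"number"},"ty":{"type":"number"},"tz":{"type":"number"},"roll":{"type":"number"}}}},"fingers":{"type":"number"},"newtons":{"type":"number"}},"required":["increments"]}

```bash
ls; mkdir -p pics
cat > h.py <<'E'
import numpy as np,cv2
from workcell import telemetry,eyes,r,boxes_of,cut_out
def K(n):
    i=eyes.camera_info(n); f=192/np.tan(np.radians(i['fov_y'])/2)
    return np.array([[f,0,i['cx']],[0,f,i['cy']],[0,0,1.]]),np.array(i['distortion'],float),np.array(i['R']),np.array(i['t'])
def cloud(n,d):
    k,D,R,t=K(n); v,u=np.mgrid[:384,:512]
    p=cv2.undistortPoints(np.stack([u,v],-1).reshape(-1,1,2).astype(float),k,D).reshape(384,512,2)
    c=np.dstack([p,np.ones((384,512))])*d[...,None]
    return (c-t)@R
def proj(n,X):
    k,D,R,t=K(n); return cv2.projectPoints(np.array(X,float).reshape(-1,1,3),cv2.Rodrigues(R)[0],t,k,D)[0].reshape(-1,2)
E
python3 - <<'E'
from h import *
s=telemetry.get_state();print(s)
for n in ('side','top'):
    im,d=eyes.read_camera(n);cv2.imwrite(f'pics/{n}0.png',im[...,::-1]);np.save(f'{n}0.npy',d)
    P=cloud(n,d); i=eyes.camera_info(n); print(n,i['fov_y'],-np.array(i['R']).T@np.array(i['t']))
    for th in ['tube_big','tube_short','tube_thin','tube_flanged','press','lever_grip','lever','v_left','v_right','foot','action_lever','tweezers','ebony_button','reed_pan']:
        for b in cut_out(th,n)[:4]:
            m=b['pixels']&(d>0); q=P[m]
            print(th,round(b['confidence'],2),np.round(b['xy']),m.sum(),np.round(np.median(q,0),3) if m.sum() else '', np.round(np.percentile(q,[2,98],axis=0),3).tolist() if m.sum() else '')
E
```

```text
pics
{'clock': 0.0, 'joints': array([-5.27929650e+01,  2.20920920e+01,  3.79804763e-01, -2.87897616e-02,
       -6.84118111e+01, -1.48155509e+01]), 'joint_vel': array([-0.02599564, -0.07118334,  0.04314075, -0.02571669,  0.1080405 ,
       -0.02143393]), 'tau': array([ 1.00131520e-04, -3.92287159e+01,  1.88399345e+01,  4.18608338e+00,
       -4.69559236e-03, -8.62824862e-06]), 'tcp_pos': array([ 0.23786672, -0.57733251,  0.23020826]), 'orientation': array([ 1.79873186e+02, -5.87557891e-03, -1.57619131e+02]), 'ft_force': array([ 0.13710614, -0.86374533,  0.63923708]), 'moment': array([-0.0366437 , -0.01721778, -0.01201856]), 'grasp_force': 0.0, 'finger_gap': 0.085552394153015}
side 57.88766897265664 [0.39938187 0.91223231 0.75701255]
tube_big 0.85 [303. 322.] 582 [0.394 0.344 0.06 ] [[0.374, 0.284, 0.001], [0.415, 0.351, 0.087]]
tube_big 0.81 [258. 347.] 590 [0.488 0.437 0.064] [[0.471, 0.407, 0.005], [0.507, 0.443, 0.087]]
tube_big 0.71 [295. 296.] 450 [0.427 0.282 0.065] [[0.407, 0.21, 0.002], [0.445, 0.288, 0.088]]
tube_big 0.64 [268. 316.] 424 [0.49  0.357 0.072] [[0.473, 0.328, 0
[... 2826 characters left out ...]
322]]
lever_grip 0.91 [291. 160.] 379 [ 0.688 -0.052  0.253] [[0.654, -0.125, 0.157], [0.728, 0.015, 0.337]]
lever 0.72 [289. 163.] 395 [ 0.69  -0.053  0.248] [[0.654, -0.124, -0.0], [0.758, 0.015, 0.337]]
v_right 0.39 [318. 210.] 77 [ 0.564 -0.14   0.066] [[0.554, -0.163, 0.028], [0.574, -0.124, 0.203]]
action_lever 0.6 [206. 177.] 71 [0.679 0.208 0.008] [[0.656, 0.184, 0.001], [0.699, 0.251, 0.011]]
ebony_button 0.39 [189. 222.] 33 [0.536 0.267 0.011] [[0.53, 0.258, 0.007], [0.546, 0.276, 0.016]]
ebony_button 0.38 [213. 241.] 92 [0.469 0.183 0.08 ] [[0.456, 0.169, 0.015], [0.482, 0.195, 0.088]]
reed_pan 0.94 [237. 152.] 1751 [0.759 0.112 0.017] [[0.689, 0.043, 0.01], [0.832, 0.182, 0.022]]
```

Run:
```python
import cv2
im=cv2.imread('pics/side0.png');cv2.imwrite('pics/c1.png',cv2.resize(im[130:384,170:400],None,fx=2.3,fy=2.3,interpolation=2))
im=cv2.imread('pics/top0.png');cv2.imwrite('pics/c2.png',cv2.resize(im[100:300,110:370],None,fx=3,fy=3,interpolation=2))
```

```text
(no output)
```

View pics/c1.png

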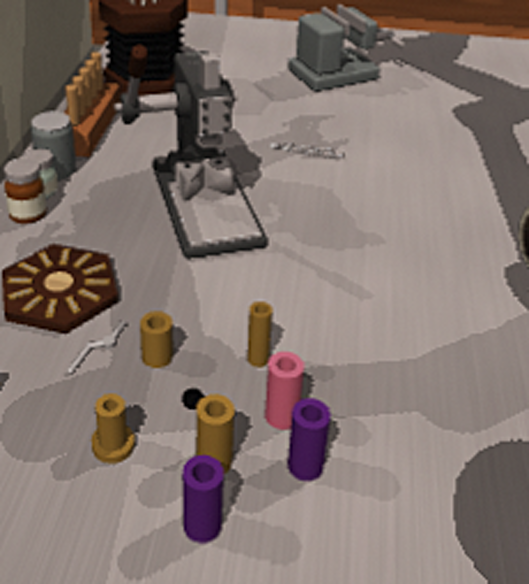

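View pics/c2.png

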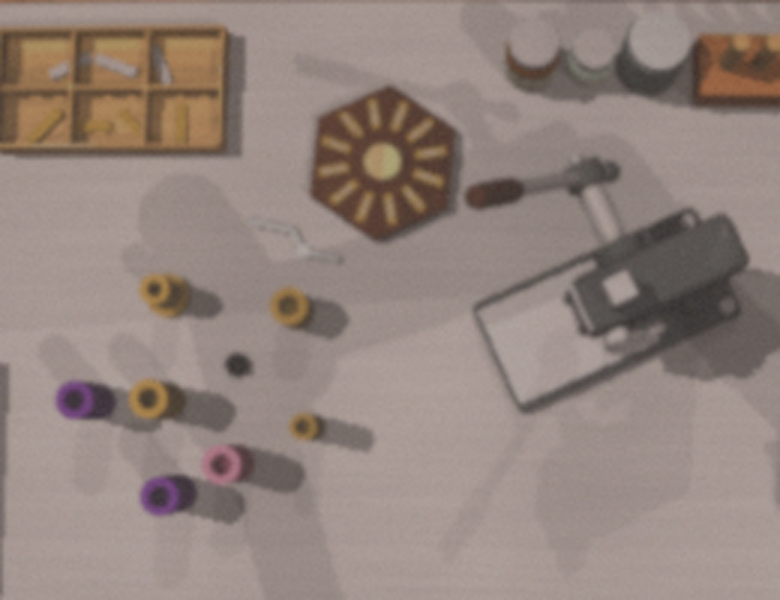

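Candidates for tube_big in the top picture are purple at (136,233), purple at (167,260), pink at (186,255) and brass at (163,232). Only the last is brass, 40 mm wide and 84 mm high, so it is the one meant. The short (206,199), thin (214,241) and flanged (166,198) brass tubes don't fit. Next I fit the press, the tube and the gripper's outline.

```bash
cat >> h.py <<'E'
def box(p,lo,hi):
    c=(np.array(lo)+hi)/2;q=abs(p-c)-(np.array(hi)-lo)/2
    return np.linalg.norm(np.maximum(q,0),axis=1)+np.minimum(q.max(1),0)
def sdf(p):
    s=[box(p,[-115,-65,0],[150,65,20]),box(p,[-112,-55,0],[53,55,28]),box(p,[67,-25,0],[129,25,226]),box(p,[-35,-28,158],[129,28,226])]
    a=p[:,0]; b=abs(p[:,1]); f=(28-a-b)/2**.5   # outside V wedge: x+|y|<28
    s.append(np.max([f,a-50,b-42,p[:,2]-66,28-p[:,2]],axis=0))
    s.append(np.maximum(np.hypot(a-26,p[:,2]-192)-13,abs(p[:,1]-70)-45))
    return np.min(s,axis=0)
def topress(P,x,y,w,z=0):
    c,s=np.cos(w),np.sin(w);d=P-[x,y,z]
    return np.c_[d[:,0]*c+d[:,1]*s,-d[:,0]*s+d[:,1]*c,d[:,2]]*1000
E
python3 - <<'E'
from h import *
from scipy.optimize import least_squares
A={}
for n in('side','top'): A[n]=cloud(n,np.load(f'{n}0.npy'))
def sel(P):
    P=P.reshape(-1,3);q=topress(P,.59,-.11,np.radians(-66.6))
    return P[(abs(q[:,0]-15)<160)&(abs(q[:,1])<80)&(q[:,2]>12)&(q[:,2]<222)]
C={n:sel(A[n]) for n in A};C['both']=np.vstack([C['side'],C['top']])
for n,P in C.items():
    g=lambda v:sdf(topress(P,*v))
    best=min((least_squares(g,[.59+dx,-.11+dy,np.radians(-66.6),0],loss='cauchy',f_scale=1.5,x_scale=[.01,.01,.05,.01]) for dx in(-.015,0,.015) for dy in(-.015,0,.015)),key=lambda r:r.cost)
    print(n,len(P),best.cost,best.x[:2],np.degrees(best.x[2]),best.x[3],np.median(abs(best.fun)))
# tube: top ring points
for n in A:
    P=A[n].reshape(-1,3);P=P[(np.hypot(P[:,0]-.493,P[:,1]-.343)<.04)&(P[:,2]>.015)]
    S=P[P[:,2]<.079];T=P[P[:,2]>.081]
    f=least_squares(lambda v:np.r_[np.hypot(S[:,0]-v[0],S[:,1]-v[1])-.02,np.maximum(np.hypot(T[:,0]-v[0],T[:,1]-v[1])-.02,0)],[.493,.343],loss='cauchy',f_scale=.0015)
    print('tube',n,f.x,len(S),len(T),T[:,2].mean())
# gripper profile in tool frame
for n in A:
    P=A[n].reshape(-1,3);d=P-[.2379,-.5773,.2302];w=np.radians(-157.62)
    x=d@[np.cos(w),np.sin(w),0];y=d@[np.sin(w),-np.cos(w),0];z=d[:,2]
    for h in range(-10,330,15):
        m=(z*1000>h)&(z*1000<=h+15)&(np.hypot(x,y)<.13)
        if m.sum()>2:print(n,h,m.sum(),'x',np.round([x[m].min()*1e3,x[m].max()*1e3]),'y',np.round([y[m].min()*1e3,y[m].max()*1e3]))
im=cv2.imread('pics/side0.png');u=proj('side',[[.238,-.577,.23]])[0];v=proj('top',[[.238,-.577,.23]])[0];print(u,v)
def crop(f,c,k):
    i=cv2.imread(f);x,y=[int(max(0,a-k)) for a in c];return cv2.resize(i[y:y+2*k,x:x+2*k],(400,400),interpolation=2)[:, :]
cv2.imwrite('pics/c3.png',np.hstack([crop('pics/side0.png',u,80),crop('pics/top0.png',v,80)]))
E
```

```text
side 2211 2279.428179654328 [ 0.58693506 -0.11885262] -65.33997333397 0.0021383057925454057 1.131648397601957
top 2474 3287.149422741917 [ 0.59216662 -0.11638178] -65.58102076386433 0.0005618063867831783 1.7529374874877899
both 4685 6155.596512887212 [ 0.58785101 -0.1183586 ] -65.7267040393054 0.001476401759121903 1.67737980166822
tube side [0.49224652 0.3442826 ] 263 152 0.08545409839066227
tube top [0.4967746  0.34429413] 103 90 0.08478052871542184
side 5 6 x [-9. 10.] y [-47.  46.]
side 20 29 x [-11.  11.] y [-51.  54.]
side 35 36 x [-13.  12.] y [-55.  59.]
side 50 36 x [-16.  13.] y [-55.  72.]
side 65 61 x [-20.  11.] y [-73.  74.]
side 80 76 x [-19.  10.] y [-72.  73.]
side 95 82 x [-21.  13.] y [-70.  73.]
side 110 70 x [-15.  14.] y [-68.  72.]
side 125 54 x [-39.  27.] y [-10.  39.]
side 140 71 x [-38.  29.] y [-14.  41.]
side 155 73 x [-40.  27.] y [-10.  44.]
side 170 68 x [-39.  34.] y [-22.  37.]
side 185 74 x [-41.  26.] y [-21.  44.]
side 200 80 x [-44.  32.] y [-13.  43.]
side 215 81 x [-43.  29.] y [-13.  43.]
side 230 87 x [-43.  36.] y [-16.  43.]
side 245 83 x [-112.   34.] y [-11.  46.]
side 260 113 x [-117.   31.] y [22. 67.]
side 275 90 x [-107.   34.] y [23. 68.]
side 290 13 x [-8. 37.] y [19. 49.]
top 125 7 x [ 6. 18.] y [30. 34.]
top 140 16 x [-5. 18.] y [29. 37.]
top 155 44 x [-20.  19.] y [27. 37.]
top 170 46 x [-30.   7.] y [18. 35.]
[359.92410365 126.69545747] [484.62231935 328.56781319]
```

View pics/c3.png

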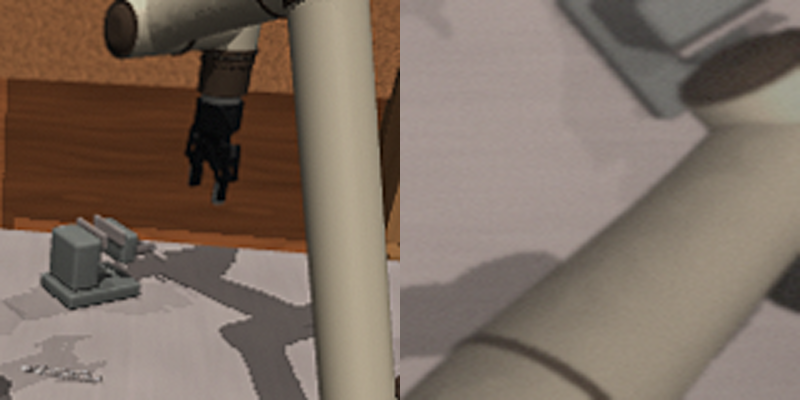

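The pictures show the pose fits hold: the press axis is at about (0.588,-0.118) with yaw -65.6°, and the brass tube_big is at about (0.493,0.344). The gripper in c3 is a 2F-85 type, wide at the knuckles when open. I first turn the tool so that tool x equals press x.

arm_command([
  {"roll": -0.1235},
  {"roll": -0.1235},
  {"roll": -0.1235},
  {"roll": -0.1235},
  {"roll": -0.1235},
  {"roll": -0.1235},
  {"roll": -0.1235},
  {"roll": -0.1235},
  {"roll": -0.1235},
  {"roll": -0.1235},
  {"roll": -0.1235},
  {"roll": -0.1235},
  {"roll": -0.1235},
  {},
], fingers=0, newtons=40)

```text
invalid input
```

```bash
cat >> h.py <<'E'
from scipy.spatial.transform import Rotation as Ro
def tool(target):
    s=telemetry.get_state();R=Ro.from_euler('xyz',s['orientation'],degrees=True).as_matrix()
    d=np.array(target)-s['tcp_pos'];return np.round(R.T@d*1000,1)
def W(x,y,z,px=.5875,py=-.1185,w=-65.6):  # press mm -> world
    w=np.radians(w);c,s=np.cos(w),np.sin(w);return np.array([px+(x*c-y*s)/1e3,py+(x*s+y*c)/1e3,z/1e3])
def st():
    s=telemetry.get_state();print(round(s['clock'],2),np.round(s['tcp_pos'],4),np.round(s['orientation'],2),np.round(s['ft_force'],1),round(s['finger_gap'],4),s['grasp_force'],np.round(s['joints'],1))
E
python3 -c "
from h import *
st();print(tool([.4935,.344,.231]))"
```

```text
1.5 [ 0.2381 -0.5778  0.2313] [ 180.     -0.   -157.61] [ 0.6 -0.1  0.2] 0.0853 0.0 [-52.8  22.    0.5   0.  -68.4 -14.8]
[-5.873e+02  7.550e+02  3.000e-01]
```

arm_command([
  {"roll": -0.1235},
  {"roll": -0.1235},
  {"roll": -0.1235},
  {"roll": -0.1235},
  {"roll": -0.1235},
  {"roll": -0.1235},
  {"roll": -0.1235},
  {"roll": -0.1235},
  {"roll": -0.1235},
  {"roll": -0.1235},
  {"roll": -0.1235},
  {"roll": -0.1235},
  {"roll": -0.1235},
  {"roll": 0},
], fingers=0, newtons=40)

```text
invalid input
```

```bash
python3 -c "
from h import *
st();print(tool([.4935,.344,.231]))"
```

```text
1.5 [ 0.2381 -0.5778  0.2313] [ 180.     -0.   -157.61] [ 0.6 -0.1  0.2] 0.0853 0.0 [-52.8  22.    0.5   0.  -68.4 -14.8]
[-5.873e+02  7.550e+02  3.000e-01]
```

arm_command([
  {"tx": 0, "ty": 0, "tz": 0, "roll": -0.1235},
  {"tx": 0, "ty": 0, "tz": 0, "roll": -0.1235},
  {"tx": 0, "ty": 0, "tz": 0, "roll": -0.1235},
  {"tx": 0, "ty": 0, "tz": 0, "roll": -0.1235},
  {"tx": 0, "ty": 0, "tz": 0, "roll": -0.1235},
  {"tx": 0, "ty": 0, "tz": 0, "roll": -0.1235},
  {"tx": 0, "ty": 0, "tz": 0, "roll": -0.1235},
  {"tx": 0, "ty": 0, "tz": 0, "roll": -0.1235},
  {"tx": 0, "ty": 0, "tz": 0, "roll": -0.1235},
  {"tx": 0, "ty": 0, "tz": 0, "roll": -0.1235},
  {"tx": 0, "ty": 0, "tz": 0, "roll": -0.1235},
  {"tx": 0, "ty": 0, "tz": 0, "roll": -0.1235},
  {"tx": 0, "ty": 0, "tz": 0, "roll": -0.1235},
  {"tx": 0, "ty": 0, "tz": 0, "roll": 0},
])

```text
clock: 2.67
tcp_pos: [0.2381, -0.5779, 0.2313]
orientation: [180.0, -0.0, -65.5]
ft_force: [-0.0, 0.6, 1.0]
finger_gap: 0.085
grasp_force: 0.0
```

```bash
python3 -c "
from h import *
st();print(tool([.4935,.344,.231]))"
```

```text
2.67 [ 0.2381 -0.5779  0.2313] [180.   -0.  -65.5] [-0.   0.6  1. ] 0.085 0.0 [-52.8  22.    0.5   0.  -68.4  77.3]
[-7.330e+02 -6.147e+02  3.000e-01]
```

arm_command([
  {"tx": -30.5, "ty": -25.6, "tz": 0, "roll": 0},
  {"tx": -30.5, "ty": -25.6, "tz": 0, "roll": 0},
  {"tx": -30.5, "ty": -25.6, "tz": 0, "roll": 0},
  {"tx": -30.5, "ty": -25.6, "tz": 0, "roll": 0},
  {"tx": -30.5, "ty": -25.6, "tz": 0, "roll": 0},
  {"tx": -30.5, "ty": -25.6, "tz": 0, "roll": 0},
  {"tx": -30.5, "ty": -25.6, "tz": 0, "roll": 0},
  {"tx": -30.5, "ty": -25.6, "tz": 0, "roll": 0},
  {"tx": -30.5, "ty": -25.6, "tz": 0, "roll": 0},
  {"tx": -30.5, "ty": -25.6, "tz": 0, "roll": 0},
  {"tx": -30.5, "ty": -25.6, "tz": 0, "roll": 0},
  {"tx": -30.5, "ty": -25.6, "tz": 0, "roll": 0},
  {"tx": -30.5, "ty": -25.6, "tz": 0, "roll": 0},
  {"tx": -30.5, "ty": -25.6, "tz": 0, "roll": 0},
  {"tx": -30.5, "ty": -25.6, "tz": 0, "roll": 0},
  {"tx": -30.5, "ty": -25.6, "tz": 0, "roll": 0},
  {"tx": -30.5, "ty": -25.6, "tz": 0, "roll": 0},
  {"tx": -30.5, "ty": -25.6, "tz": 0, "roll": 0},
  {"tx": -30.5, "ty": -25.6, "tz": 0, "roll": 0},
])

```text
clock: 4.25
tcp_pos: [0.4419, 0.1529, 0.2317]
orientation: [-179.9, 0.0, -65.8]
ft_force: [0.3, -0.8, -0.3]
finger_gap: 0.0852
grasp_force: 0.0
```

```bash
python3 -c "
from h import *
st();print(tool([.4935,.344,.115]))
for n in('side','top'):
    im,d=eyes.read_camera(n);np.save(n+'1.npy',d)
    im=cv2.imwrite(f'pics/{n}1.png',im[...,::-1])"
```

```text
4.25 [0.4419 0.1529 0.2317] [-1.7994e+02  1.0000e-02 -6.5780e+01] [ 0.3 -0.8 -0.3] 0.0852 0.0 [ 39.1   6.5 -20.7   0.  -62.8 -14.8]
[-153.1 -125.3  116.9]
```

arm_command([
  {"tx": -30.6, "ty": -25, "tz": 0, "roll": 0},
  {"tx": -30.6, "ty": -25, "tz": 0, "roll": 0},
  {"tx": -30.6, "ty": -25, "tz": 0, "roll": 0},
  {"tx": -30.6, "ty": -25, "tz": 0, "roll": 0},
  {"tx": -30.6, "ty": -25, "tz": 0, "roll": 0},
  {"tx": 0, "ty": 0, "tz": 0, "roll": 0},
  {"tx": 0, "ty": 0, "tz": 24.5, "roll": 0},
  {"tx": 0, "ty": 0, "tz": 24.5, "roll": 0},
  {"tx": 0, "ty": 0, "tz": 24.5, "roll": 0},
  {"tx": 0, "ty": 0, "tz": 24.5, "roll": 0},
  {"tx": 0, "ty": 0, "tz": 24.5, "roll": 0},
  {"tx": 0, "ty": 0, "tz": 24.5, "roll": 0},
  {"tx": 0, "ty": 0, "tz": 24.5, "roll": 0},
  {"tx": 0, "ty": 0, "tz": 24.5, "roll": 0},
  {"tx": 0, "ty": 0, "tz": 0, "roll": 0},
])

```text
clock: 5.6
tcp_pos: [0.49, 0.3386, 0.0304]
orientation: [179.4, -0.2, -65.9]
ft_force: [-0.7, -1.1, -0.5]
finger_gap: 0.0855
grasp_force: 0.0
```

```bash
python3 -c "
from h import *
st()
for n in('side','top'):
    im,d=eyes.read_camera(n)
    cv2.imwrite(f'pics/{n}2.png',im[...,::-1])
    c=proj(n,[[.4935,.344,.06]])[0].astype(int);print(c)
    globals()[n]=cv2.resize(im[max(c[1]-50,0):c[1]+50,c[0]-50:c[0]+50],(400,400),interpolation=2)
cv2.imwrite('pics/c4.png',np.hstack([side,top])[...,::-1])"
```

```text
5.6 [0.49   0.3386 0.0304] [179.44  -0.19 -65.86] [-0.7 -1.1 -0.5] 0.0855 0.0 [ 50.2  31.5 -16.6  -0.1 -42.5 -26. ]
[262 314]
[161 233]
```

View pics/c4.png

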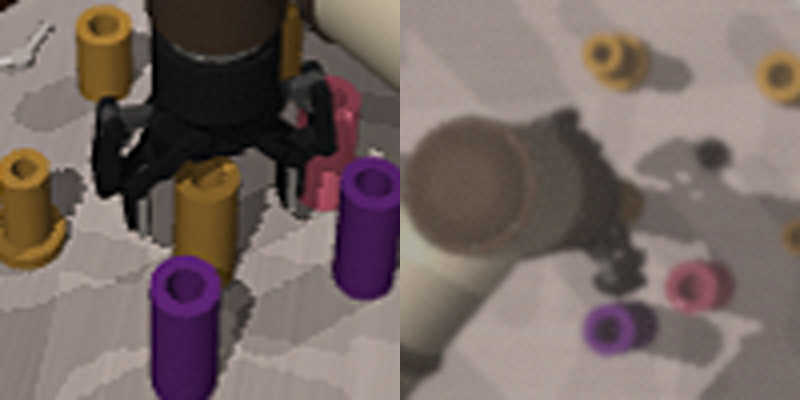

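The brass tube stands between the open fingers, with its neighbours clear. I correct a few mm and close.

arm_command([
  {"tx": -3.5, "ty": -5, "tz": 0, "roll": 0},
  {"tx": 0, "ty": 0, "tz": 0, "roll": 0},
  {"tx": 0, "ty": 0, "tz": 0, "roll": 0},
])

```text
clock: 5.95
tcp_pos: [0.4967, 0.3482, 0.0372]
orientation: [-179.8, 0.1, -65.6]
ft_force: [0.0, 0.8, -0.2]
finger_gap: 0.0857
grasp_force: 0.0
```

arm_command([
  {"tx": 0, "ty": 0, "tz": 0, "roll": 0},
  {"tx": 0, "ty": 0, "tz": 0, "roll": 0},
  {"tx": 0, "ty": 0, "tz": 0, "roll": 0},
  {"tx": 0, "ty": 0, "tz": 0, "roll": 0},
  {"tx": 0, "ty": 0, "tz": 0, "roll": 0},
  {"tx": 0, "ty": 0, "tz": 0, "roll": 0},
  {"tx": 0, "ty": 0, "tz": 0, "roll": 0},
  {"tx": 0, "ty": 0, "tz": 0, "roll": 0},
  {"tx": 0, "ty": 0, "tz": 0, "roll": 0},
], fingers=255, newtons=40)

```text
clock: 6.7
tcp_pos: [0.4952, 0.3465, 0.0356]
orientation: [179.9, -0.0, -65.6]
ft_force: [-2.6, -2.0, 6.6]
finger_gap: 0.0392
grasp_force: 40.1
```

```bash
python3 -c "
from h import *
st();print(W(-80,0,30),tool(W(-80,0,150)))"
```

```text
6.7 [0.4952 0.3465 0.0356] [ 1.7992e+02 -3.0000e-02 -6.5620e+01] [-2.6 -2.   6.6] 0.0392 40.134631991386414 [ 50.3  31.6 -15.4  -0.  -43.1 -25.9]
[ 0.55445165 -0.04564531  0.03      ] [ 381.7  108.1 -114. ]
```

arm_command([
  {"tx": 0, "ty": 0, "tz": -15, "roll": 0},
  {"tx": 0, "ty": 0, "tz": -30, "roll": 0},
  {"tx": 0, "ty": 0, "tz": -35, "roll": 0},
  {"tx": 0, "ty": 0, "tz": -35, "roll": 0},
  {"tx": 15.9, "ty": 4.5, "tz": 0, "roll": 0},
  {"tx": 31.8, "ty": 9, "tz": 0, "roll": 0},
  {"tx": 31.8, "ty": 9, "tz": 0, "roll": 0},
  {"tx": 31.8, "ty": 9, "tz": 0, "roll": 0},
  {"tx": 31.8, "ty": 9, "tz": 0, "roll": 0},
  {"tx": 31.8, "ty": 9, "tz": 0, "roll": 0},
  {"tx": 31.8, "ty": 9, "tz": 0, "roll": 0},
  {"tx": 31.8, "ty": 9, "tz": 0, "roll": 0},
  {"tx": 31.8, "ty": 9, "tz": 0, "roll": 0},
  {"tx": 31.8, "ty": 9, "tz": 0, "roll": 0},
  {"tx": 31.8, "ty": 9, "tz": 0, "roll": 0},
  {"tx": 31.8, "ty": 9, "tz": 0, "roll": 0},
  {"tx": 15.9, "ty": 4.5, "tz": 0, "roll": 0},
  {"tx": 0, "ty": 0, "tz": 0, "roll": 0},
  {"tx": 0, "ty": 0, "tz": 0, "roll": 0},
  {"tx": 0, "ty": 0, "tz": 0, "roll": 0},
])

```text
clock: 8.37
tcp_pos: [0.5543, -0.0451, 0.1491]
orientation: [179.9, 0.1, -65.7]
ft_force: [-0.7, 1.0, -4.3]
finger_gap: 0.039
grasp_force: 41.3
```

```bash
python3 -c "
from h import *
st();print(tool(W(-80,0,70)))"
```

```text
8.37 [ 0.5543 -0.0451  0.1491] [ 1.7992e+02  5.0000e-02 -6.5650e+01] [-0.7  1.  -4.3] 0.039 41.28720581531525 [ 12.   19.7 -15.9  -0.  -54.5  12.3]
[ 0.7 -0.1 79.1]
```

arm_command([
  {"tx": 0, "ty": 0, "tz": 15, "roll": 0},
  {"tx": 0, "ty": 0, "tz": 20, "roll": 0},
  {"tx": 0, "ty": 0, "tz": 20, "roll": 0},
  {"tx": 0, "ty": 0, "tz": 15, "roll": 0},
  {"tx": 0, "ty": 0, "tz": 8, "roll": 0},
  {"tx": 0, "ty": 0, "tz": 2, "roll": 0},
  {"tx": 0, "ty": 0, "tz": 1, "roll": 0},
  {"tx": 0, "ty": 0, "tz": 1, "roll": 0},
  {"tx": 0, "ty": 0, "tz": 1, "roll": 0},
  {"tx": 0, "ty": 0, "tz": 0, "roll": 0},
  {"tx": 0, "ty": 0, "tz": 0, "roll": 0},
  {"tx": 0, "ty": 0, "tz": 0, "roll": 0},
])

```text
clock: 9.37
tcp_pos: [0.5551, -0.0452, 0.0678]
orientation: [-179.9, -0.0, -65.6]
ft_force: [-0.2, 0.5, -4.0]
finger_gap: 0.0391
grasp_force: 41.4
```

arm_command([
  {"tx": 0, "ty": 0, "tz": 1, "roll": 0},
  {"tx": 0, "ty": 0, "tz": 1, "roll": 0},
  {"tx": 0, "ty": 0, "tz": 0.5, "roll": 0},
  {"tx": 0, "ty": 0, "tz": 0, "roll": 0},
])

```text
clock: 9.7
tcp_pos: [0.5547, -0.0453, 0.0646]
orientation: [180.0, 0.0, -65.6]
ft_force: [0.6, 0.8, -4.0]
finger_gap: 0.0391
grasp_force: 41.4
```

arm_command([
  {"tx": 0, "ty": 0, "tz": 0.8, "roll": 0},
  {"tx": 0, "ty": 0, "tz": 0, "roll": 0},
  {"tx": 0, "ty": 0, "tz": 0, "roll": 0},
])

```text
clock: 9.95
tcp_pos: [0.5548, -0.0452, 0.0639]
orientation: [180.0, 0.0, -65.6]
ft_force: [0.9, -0.2, -3.1]
finger_gap: 0.039
grasp_force: 41.4
```

arm_command([
  {"tx": 0, "ty": 0, "tz": 0.6, "roll": 0},
  {"tx": 0, "ty": 0, "tz": 0, "roll": 0},
  {"tx": 0, "ty": 0, "tz": 0, "roll": 0},
])

```text
clock: 10.2
tcp_pos: [0.555, -0.0452, 0.0637]
orientation: [-180.0, -0.0, -65.6]
ft_force: [-0.3, -0.4, -2.0]
finger_gap: 0.0392
grasp_force: 41.6
```

arm_command([
  {"tx": 0, "ty": 0, "tz": 0, "roll": 0},
  {"tx": 0, "ty": 0, "tz": 0, "roll": 0},
  {"tx": 0, "ty": 0, "tz": 0, "roll": 0},
  {"tx": 0, "ty": 0, "tz": 0, "roll": 0},
  {"tx": 0, "ty": 0, "tz": 0, "roll": 0},
  {"tx": 0, "ty": 0, "tz": 0, "roll": 0},
  {"tx": 0, "ty": 0, "tz": -20, "roll": 0},
  {"tx": 0, "ty": 0, "tz": -40, "roll": 0},
  {"tx": 0, "ty": 0, "tz": -40, "roll": 0},
  {"tx": 0, "ty": 0, "tz": -40, "roll": 0},
  {"tx": 0, "ty": 0, "tz": -40, "roll": 0},
  {"tx": 0, "ty": 0, "tz": 0, "roll": 0},
  {"tx": 0, "ty": 0, "tz": 0, "roll": 0},
], fingers=0)

```text
clock: 11.28
tcp_pos: [0.5562, -0.045, 0.2466]
orientation: [-179.6, -0.1, -65.6]
ft_force: [-0.1, 0.8, -0.6]
finger_gap: 0.0854
grasp_force: 0.0
```

```bash
python3 -c "
from h import *
st()"
```

```text
11.28 [ 0.5562 -0.045   0.2466] [-1.796e+02 -1.000e-01 -6.562e+01] [-0.1  0.8 -0.6] 0.0854 0.0 [ 12.   14.7  -8.    0.  -66.9  12.4]
```

```bash
python3 -c "
from h import *
for n in('side','top'):
    im,d=eyes.read_camera(n);P=cloud(n,d).reshape(-1,3)
    for x in np.arange(0,.7,.1):
        print(n,round(x,1),[ (int(1000*np.percentile(q,98)) if len(q)>5 else -1) for y in np.arange(-1.1,-.3,.1) for q in [P[(P[:,0]>=x)&(P[:,0]<x+.1)&(P[:,1]>=y)&(P[:,1]<y+.1)&(P[:,2]<.6)][:,2]]])
"
```

```text
side 0.0 [-1, 5, 6, 6, 5, 6, 5, 5]
side 0.1 [-1, 6, 6, 5, 5, 5, 5, 5]
side 0.2 [-1, 7, 6, 74, 74, 5, 5, 5]
side 0.3 [-1, -1, 6, 132, 137, 6, 5, 10]
side 0.4 [-1, -1, -1, 139, 139, 128, 5, 11]
side 0.5 [-1, 4, 7, 6, 31, 5, 6, 6]
side 0.6 [-1, -1, 4, 5, 5, 6, 4, 5]
top 0.0 [-1, -1, -1, 5, 6, 5, 5, 6]
top 0.1 [-1, -1, -1, 6, 6, 5, 6, 5]
top 0.2 [-1, -1, -1, 7, 8, 5, 6, 5]
top 0.3 [-1, -1, -1, 131, 137, 6, 6, 9]
top 0.4 [-1, -1, 0, 135, 139, 127, 5, 10]
top 0.5 [-1, -1, 4, 5, 68, 5, 5, 6]
top 0.6 [-1, -1, 5, 6, 6, 5, 6, 6]
```

arm_command([
  {"tx": -16, "ty": 35, "tz": -14, "roll": 0},
  {"tx": -16, "ty": 35, "tz": -14, "roll": 0},
  {"tx": -16, "ty": 35, "tz": -14, "roll": 0},
  {"tx": -16, "ty": 35, "tz": -14, "roll": 0},
  {"tx": 24.5, "ty": 31.5, "tz": 0, "roll": 0},
  {"tx": 24.5, "ty": 31.5, "tz": 0, "roll": 0},
  {"tx": 24.5, "ty": 31.5, "tz": 0, "roll": 0},
  {"tx": 24.5, "ty": 31.5, "tz": 0, "roll": 0},
  {"tx": 24.5, "ty": 31.5, "tz": 0, "roll": 0},
  {"tx": 24.5, "ty": 31.5, "tz": 0, "roll": 0},
  {"tx": 24.5, "ty": 31.5, "tz": 0, "roll": 0},
  {"tx": 24.5, "ty": 31.5, "tz": 0, "roll": 0},
  {"tx": 24.5, "ty": 31.5, "tz": 0, "roll": 0},
  {"tx": 24.5, "ty": 31.5, "tz": 0, "roll": 0},
  {"tx": 24.5, "ty": 31.5, "tz": 0, "roll": 0},
  {"tx": 24.5, "ty": 31.5, "tz": 0, "roll": 0},
  {"tx": 24.5, "ty": 31.5, "tz": 0, "roll": 0},
  {"tx": 24.5, "ty": 31.5, "tz": 0, "roll": 0},
  {"tx": 24.5, "ty": 31.5, "tz": 0, "roll": 0},
  {"tx": 24.5, "ty": 31.5, "tz": 0, "roll": 0},
])

```text
clock: 13.05
tcp_pos: [0.1021, -0.6108, 0.2968]
orientation: [-180.0, 0.3, -65.6]
ft_force: [1.1, -1.1, 0.1]
finger_gap: 0.0856
grasp_force: 0.0
```

arm_command([
  {"tx": 40, "ty": 0, "tz": 0, "roll": 0},
  {"tx": 40, "ty": 0, "tz": 0, "roll": 0},
  {"tx": 40, "ty": 0, "tz": 0, "roll": 0},
  {"tx": 40, "ty": 0, "tz": 0, "roll": 0},
  {"tx": 40, "ty": 0, "tz": 0, "roll": 0},
  {"tx": 40, "ty": 0, "tz": 0, "roll": 0},
])

```text
clock: 13.55
tcp_pos: [0.2012, -0.8248, 0.296]
orientation: [-180.0, 0.3, -65.6]
ft_force: [0.8, -2.4, 1.0]
finger_gap: 0.0853
grasp_force: 0.0
```

```bash
python3 -c "
from h import *
st()"
```

```text
13.55 [ 0.2012 -0.8248  0.296 ] [-179.98    0.28  -65.62] [ 0.8 -2.4  1. ] 0.0853 0.0 [-65.4  47.5  54.6  -0.  -97.3  89.8]
```

Next I check whether the arm leans at the end of its reach.

arm_command([
  {"tx": 20, "ty": 0, "tz": 0, "roll": 0},
  {"tx": 20, "ty": 0, "tz": 0, "roll": 0},
  {"tx": 20, "ty": 0, "tz": 0, "roll": 0},
  {"tx": 20, "ty": 0, "tz": 0, "roll": 0},
  {"tx": 20, "ty": 0, "tz": 0, "roll": 0},
  {"tx": 20, "ty": 0, "tz": 0, "roll": 0},
])

```text
clock: 14.05
tcp_pos: [0.2383, -0.8871, 0.2769]
orientation: [179.5, -2.2, -65.6]
ft_force: [-1.1, -0.2, 1.6]
finger_gap: 0.0855
grasp_force: 0.0
```

```bash
python3 -c "
from h import *
st()"
```

```text
14.05 [ 0.2383 -0.8871  0.2769] [179.46  -2.25 -65.62] [-1.1 -0.2  1.6] 0.0855 0.0 [ -64.8   61.2   80.6    0.6 -107.2   89.3]
```

It leans: pitch is -2.3°, in the wanted direction, and the lean stays. I carry on.

arm_command([
  {"tx": 30, "ty": 0, "tz": -20, "roll": 0},
  {"tx": 30, "ty": 0, "tz": -20, "roll": 0},
  {"tx": 30, "ty": 0, "tz": -20, "roll": 0},
  {"tx": 30, "ty": 0, "tz": -20, "roll": 0},
  {"tx": 30, "ty": 0, "tz": -20, "roll": 0},
  {"tx": 30, "ty": 0, "tz": -20, "roll": 0},
])

```text
clock: 14.55
tcp_pos: [0.2674, -0.8901, 0.3393]
orientation: [178.0, -9.7, -65.4]
ft_force: [0.5, -0.5, -0.0]
finger_gap: 0.0852
grasp_force: 0.0
```

```bash
python3 -c "
from h import *
st()"
```

```text
14.55 [ 0.2674 -0.8901  0.3393] [177.96  -9.7  -65.43] [ 0.5 -0.5 -0. ] 0.0852 0.0 [ -62.6   57.8   80.7    2.6 -103.3   87.8]
```

arm_command([
  {"tx": 30, "ty": 10, "tz": -25, "roll": 0},
  {"tx": 30, "ty": 10, "tz": -25, "roll": 0},
  {"tx": 30, "ty": 10, "tz": -25, "roll": 0},
  {"tx": 30, "ty": 10, "tz": -25, "roll": 0},
  {"tx": 30, "ty": 10, "tz": -25, "roll": 0},
  {"tx": 30, "ty": 10, "tz": -25, "roll": 0},
  {"tx": 30, "ty": 10, "tz": -25, "roll": 0},
  {"tx": 30, "ty": 10, "tz": -25, "roll": 0},
  {"tx": 30, "ty": 10, "tz": -25, "roll": 0},
  {"tx": 30, "ty": 10, "tz": -25, "roll": 0},
])

```text
clock: 15.38
tcp_pos: [0.2162, -0.8813, 0.4949]
orientation: [174.7, -22.5, -64.6]
ft_force: [0.7, -0.4, 0.2]
finger_gap: 0.085
grasp_force: 0.0
```

```bash
python3 -c "
from h import *
st()"
```

```text
15.38 [ 0.2162 -0.8813  0.4949] [174.73 -22.47 -64.6 ] [ 0.7 -0.4  0.2] 0.085 0.0 [-64.3  48.7  80.6   5.5 -99.4  90.6]
```

arm_command([
  {"tx": 30, "ty": 0, "tz": -25, "roll": 0},
  {"tx": 30, "ty": 0, "tz": -25, "roll": 0},
  {"tx": 30, "ty": 0, "tz": -25, "roll": 0},
  {"tx": 30, "ty": 0, "tz": -25, "roll": 0},
  {"tx": 30, "ty": 0, "tz": -25, "roll": 0},
  {"tx": 30, "ty": 0, "tz": -25, "roll": 0},
  {"tx": 30, "ty": 0, "tz": -25, "roll": 0},
  {"tx": 30, "ty": 0, "tz": -25, "roll": 0},
  {"tx": 30, "ty": 0, "tz": -25, "roll": 0},
  {"tx": 30, "ty": 0, "tz": -25, "roll": 0},
  {"tx": 30, "ty": 0, "tz": -25, "roll": 0},
], fingers=255)

```text
clock: 16.3
tcp_pos: [0.255, -0.7937, 0.6763]
orientation: [170.8, -35.8, -62.6]
ft_force: [0.1, 0.2, -0.9]
finger_gap: -0.0001
grasp_force: 0.0
```

```bash
python3 -c "
from h import *
st();R=Ro.from_euler('xyz',telemetry.get_state()['orientation'],degrees=True).as_matrix();w=np.radians(-65.6)
print((np.array([[np.cos(w),np.sin(w),0],[-np.sin(w),np.cos(w),0],[0,0,1]])@R).round(3))"
```

```text
16.3 [ 0.255  -0.7937  0.6763] [170.82 -35.85 -62.65] [ 0.1  0.2 -0.9] -0.0001 0.0 [-56.8  38.2  80.6  12.6 -97.3  86.8]
[[ 0.81  -0.043  0.586]
 [ 0.042 -0.991 -0.13 ]
 [ 0.586  0.129 -0.8  ]]
```

```bash
python3 -c "
from h import *
a=W(-135,0,450);print(a,tool(a));b=W(-135,0,60);s=telemetry.get_state();R=Ro.from_euler('xyz',s['orientation'],degrees=True).as_matrix()
print(R.T@(b-a)*1000)"
```

```text
[0.5317309  0.00444229 0.45      ] [-604.1 -579.6 -253. ]
[-228.3930756   -50.45830698  312.07461011]
```

arm_command([
  {"tx": -25.2, "ty": -24.2, "tz": -10.5, "roll": 0},
  {"tx": -25.2, "ty": -24.2, "tz": -10.5, "roll": 0},
  {"tx": -25.2, "ty": -24.2, "tz": -10.5, "roll": 0},
  {"tx": -25.2, "ty": -24.2, "tz": -10.5, "roll": 0},
  {"tx": -25.2, "ty": -24.2, "tz": -10.5, "roll": 0},
  {"tx": -25.2, "ty": -24.2, "tz": -10.5, "roll": 0},
  {"tx": -25.2, "ty": -24.2, "tz": -10.5, "roll": 0},
  {"tx": -25.2, "ty": -24.2, "tz": -10.5, "roll": 0},
  {"tx": -25.2, "ty": -24.2, "tz": -10.5, "roll": 0},
  {"tx": -25.2, "ty": -24.2, "tz": -10.5, "roll": 0},
  {"tx": -25.2, "ty": -24.2, "tz": -10.5, "roll": 0},
  {"tx": -25.2, "ty": -24.2, "tz": -10.5, "roll": 0},
])

```text
clock: 17.3
tcp_pos: [0.3856, -0.4291, 0.5763]
orientation: [170.9, -35.8, -62.8]
ft_force: [1.8, 0.9, 0.3]
finger_gap: 0.0001
grasp_force: 0.0
```

```bash
python3 -c "
from h import *
st();print(tool(W(-135,0,450)))"
```

```text
17.3 [ 0.3856 -0.4291  0.5763] [170.91 -35.82 -62.84] [1.8 0.9 0.3] 0.0001 0.0 [-18.   -1.1  -0.8  32.9 -72.9  37.2]
[-332.6 -310.5 -135.1]
```

arm_command([
  {"tx": -25.6, "ty": -23.9, "tz": -10.4, "roll": 0},
  {"tx": -25.6, "ty": -23.9, "tz": -10.4, "roll": 0},
  {"tx": -25.6, "ty": -23.9, "tz": -10.4, "roll": 0},
  {"tx": -25.6, "ty": -23.9, "tz": -10.4, "roll": 0},
  {"tx": -25.6, "ty": -23.9, "tz": -10.4, "roll": 0},
  {"tx": -25.6, "ty": -23.9, "tz": -10.4, "roll": 0},
  {"tx": -25.6, "ty": -23.9, "tz": -10.4, "roll": 0},
  {"tx": -25.6, "ty": -23.9, "tz": -10.4, "roll": 0},
  {"tx": -25.6, "ty": -23.9, "tz": -10.4, "roll": 0},
  {"tx": -25.6, "ty": -23.9, "tz": -10.4, "roll": 0},
  {"tx": -25.6, "ty": -23.9, "tz": -10.4, "roll": 0},
  {"tx": -25.6, "ty": -23.9, "tz": -10.4, "roll": 0},
  {"tx": -25.6, "ty": -23.9, "tz": -10.4, "roll": 0},
  {"tx": 0, "ty": 0, "tz": 0, "roll": 0},
])

```text
clock: 18.47
tcp_pos: [0.5341, 0.0077, 0.447]
orientation: [170.6, -35.7, -62.4]
ft_force: [0.6, -0.0, -0.8]
finger_gap: -0.0002
grasp_force: 0.0
```

```bash
python3 -c "
from h import *
st();print(tool(W(-135,0,60)))"
```

```text
18.47 [0.5341 0.0077 0.447 ] [170.62 -35.72 -62.36] [ 0.6 -0.  -0.8] -0.0002 0.0 [ 34.7   8.5  -7.8  33.5 -89.9 -15. ]
[-224.6  -47.8  311.6]
```

arm_command([
  {"tx": -18.7, "ty": -4, "tz": 26, "roll": 0},
  {"tx": -18.7, "ty": -4, "tz": 26, "roll": 0},
  {"tx": -18.7, "ty": -4, "tz": 26, "roll": 0},
  {"tx": -18.7, "ty": -4, "tz": 26, "roll": 0},
  {"tx": -18.7, "ty": -4, "tz": 26, "roll": 0},
  {"tx": -18.7, "ty": -4, "tz": 26, "roll": 0},
  {"tx": -18.7, "ty": -4, "tz": 26, "roll": 0},
  {"tx": -18.7, "ty": -4, "tz": 26, "roll": 0},
  {"tx": -18.7, "ty": -4, "tz": 26, "roll": 0},
  {"tx": -18.7, "ty": -4, "tz": 26, "roll": 0},
  {"tx": -18.7, "ty": -4, "tz": 26, "roll": 0},
  {"tx": -18.7, "ty": -4, "tz": 26, "roll": 0},
  {"tx": 0, "ty": 0, "tz": 0, "roll": 0},
  {"tx": 0, "ty": 0, "tz": 0, "roll": 0},
])

```text
clock: 19.63
tcp_pos: [0.5308, -0.0005, 0.0624]
orientation: [170.7, -35.7, -62.7]
ft_force: [-0.7, 0.0, 1.0]
finger_gap: 0.0001
grasp_force: 0.0
```

Run:
```python
from h import *
st();print(tool(W(-120,0,43)))
from scipy.optimize import least_squares
out=[]
for n in('side','top'):
    im,d=eyes.read_camera(n);P=cloud(n,d);g=im.astype(int)
    m=(abs(P-W(-80,0,75)).max(2)<.06)&(g[...,0]-g[...,2]>40)&(P[...,2]>.04);S=P[m]
    lo=S[S[:,2]<.106]; 
    f=least_squares(lambda v:np.hypot(lo[:,0]-v[0],lo[:,1]-v[1])-.02,W(-80,0,0)[:2],loss='cauchy',f_scale=.0015)
    print(n,m.sum(),topress(np.r_[f.x,0][None],.5869 if n=='side' else .5922,-.1189 if n=='side' else -.1164,np.radians(-65.5)),f.x,S[:,2].max())
    c=proj(n,[W(-70,0,100)])[0].astype(int)
    out.append(cv2.resize(im[c[1]-60:c[1]+60,c[0]-60:c[0]+60],(400,400),interpolation=2))
cv2.imwrite('pics/c5.png',np.hstack(out)[...,::-1])
```

```text
19.63 [ 5.308e-01 -5.000e-04  6.240e-02] [170.65 -35.75 -62.71] [-0.7  0.   1. ] 0.0001 0.0 [ 30.   27.7 -44.   52.7 -45.6 -52.5]
[-2.4 -5.9 21.5]
side 1 [[-79.85548952   0.84242763   0.        ]] [ 0.55455104 -0.04588525] 0.04307786781679752
top 143 [[-75.77189147 -15.22949329   0.        ]] [ 0.54691966 -0.05376608] 0.119538709419719
```

View pics/c5.png

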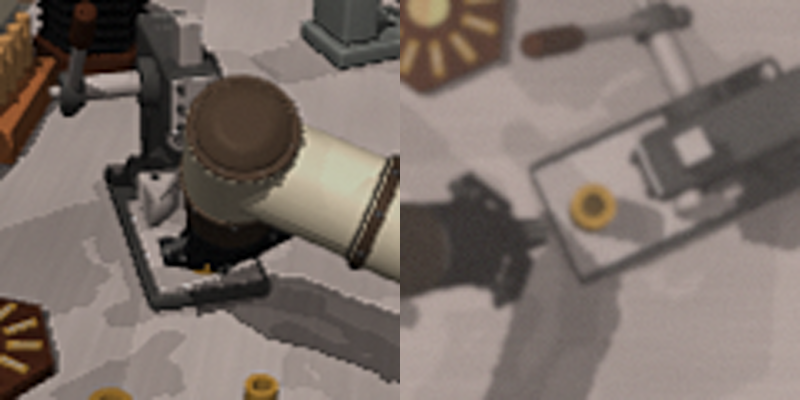

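The picture shows the tube standing upright on the bed's centre line at top-crop (593,207), with the finger tip behind it at (540,230). I push it in.

arm_command([
  {"tx": -1.2, "ty": -3, "tz": 10.7, "roll": 0},
  {"tx": -1.2, "ty": -3, "tz": 10.7, "roll": 0},
  {"tx": 4.9, "ty": -0.3, "tz": 3.5, "roll": 0},
  {"tx": 4.9, "ty": -0.3, "tz": 3.5, "roll": 0},
  {"tx": 4.9, "ty": -0.3, "tz": 3.5, "roll": 0},
  {"tx": 4.9, "ty": -0.3, "tz": 3.5, "roll": 0},
  {"tx": 4.9, "ty": -0.3, "tz": 3.5, "roll": 0},
  {"tx": 4.9, "ty": -0.3, "tz": 3.5, "roll": 0},
  {"tx": 4.9, "ty": -0.3, "tz": 3.5, "roll": 0},
  {"tx": 4.9, "ty": -0.3, "tz": 3.5, "roll": 0},
  {"tx": 4.9, "ty": -0.3, "tz": 3.5, "roll": 0},
  {"tx": 0, "ty": 0, "tz": 0, "roll": 0},
])

```text
clock: 20.73
tcp_pos: [0.5623, -0.058, 0.0446]
orientation: [171.1, -35.7, -63.0]
ft_force: [-0.0, 1.5, 0.1]
finger_gap: 0.0004
grasp_force: 0.4
```

```bash
cat >> h.py <<'E'
def rep():
    s=telemetry.get_state();p=s['tcp_pos'];w=-65.6*np.pi/180;M=np.array([[np.cos(w),np.sin(w),0],[-np.sin(w),np.cos(w),0],[0,0,1]])
    R=Ro.from_euler('xyz',s['orientation'],degrees=True).as_matrix()
    print(round(s['clock'],2),'press tcp',topress(p[None],.5875,-.1185,w).round(1),'F press',(M@s['ft_force']).round(1));print('tool per press x,y,z',(R.T@M.T).T.round(3).tolist())
def tubetop(n='top'):
    im,d=eyes.read_camera(n);P=cloud(n,d);g=im.astype(int);q=topress(P.reshape(-1,3),.5922,-.1164,np.radians(-65.5)).reshape(P.shape)
    m=(abs(q[...,0]+50)<75)&(abs(q[...,1])<45)&(abs(q[...,2]-112)<8)&(g[...,0]-g[...,2]>30)
    print('tube top px',m.sum(),q[m].min(0).round(1),q[m].max(0).round(1)) if m.sum() else print('hidden')
    return im
E
python3 -c "
from h import *
rep();tubetop()"
```

```text
20.73 press tcp [[-65.5   2.   44.6]] F press [-1.3  0.6  0.1]
tool per press x,y,z [[0.811, -0.045, 0.583], [0.037, -0.991, -0.129], [0.584, 0.126, -0.802]]
tube top px 73 [-57.4 -22.2 104.4] [-29.6  17.1 117.9]
```

arm_command([
  {"tx": 4.1, "ty": 0, "tz": 2.9, "roll": 0},
  {"tx": 4.1, "ty": 0, "tz": 2.9, "roll": 0},
  {"tx": 4.1, "ty": 0, "tz": 2.9, "roll": 0},
  {"tx": 4.1, "ty": 0, "tz": 2.9, "roll": 0},
  {"tx": 4.1, "ty": 0, "tz": 2.9, "roll": 0},
  {"tx": 0, "ty": 0, "tz": 0, "roll": 0},
  {"tx": 0, "ty": 0, "tz": 0, "roll": 0},
])

```text
clock: 21.37
tcp_pos: [0.5705, -0.0812, 0.0439]
orientation: [170.9, -35.7, -62.9]
ft_force: [0.2, 0.2, 0.4]
finger_gap: -0.0004
grasp_force: 0.3
```

```bash
python3 -c "
from h import *
rep()"
```

```text
21.37 press tcp [[-41.   -0.1  43.9]] F press [-0.1  0.3  0.4]
tool per press x,y,z [[0.811, -0.045, 0.583], [0.039, -0.991, -0.131], [0.584, 0.129, -0.802]]
```

Last stretch, in 1.5 mm rows.

arm_command([
  {"tx": 1.2, "ty": 0, "tz": 0.9, "roll": 0},
  {"tx": 1.2, "ty": 0, "tz": 0.9, "roll": 0},
  {"tx": 1.2, "ty": 0, "tz": 0.9, "roll": 0},
  {"tx": 1.2, "ty": 0, "tz": 0.9, "roll": 0},
  {"tx": 0, "ty": 0, "tz": 0, "roll": 0},
])

```text
clock: 21.78
tcp_pos: [0.5729, -0.0862, 0.0437]
orientation: [170.9, -35.7, -62.8]
ft_force: [-1.4, 3.5, 1.9]
finger_gap: -0.0001
grasp_force: 2.1
```

arm_command([
  {"tx": 0.8, "ty": 0, "tz": 0.6, "roll": 0},
  {"tx": 0.8, "ty": 0, "tz": 0.6, "roll": 0},
  {"tx": 0, "ty": 0, "tz": 0, "roll": 0},
])

```text
clock: 22.03
tcp_pos: [0.5737, -0.088, 0.0437]
orientation: [170.9, -35.7, -62.8]
ft_force: [-1.8, 4.6, 4.0]
finger_gap: -0.0002
grasp_force: 2.4
```

```bash
python3 -c "
from h import *
rep()"
```

```text
22.03 press tcp [[-33.5  -0.   43.7]] F press [-4.9  0.3  4. ]
tool per press x,y,z [[0.811, -0.044, 0.583], [0.04, -0.991, -0.13], [0.584, 0.129, -0.802]]
```

arm_command([
  {"tx": 0.8, "ty": 0, "tz": 0.6, "roll": 0},
  {"tx": 0.8, "ty": 0, "tz": 0.6, "roll": 0},
  {"tx": 0, "ty": 0, "tz": 0, "roll": 0},
])

```text
clock: 22.28
tcp_pos: [0.5744, -0.0896, 0.0437]
orientation: [170.9, -35.7, -62.8]
ft_force: [-2.4, 5.7, 3.5]
finger_gap: 0.0001
grasp_force: 3.6
```

```bash
python3 -c "
from h import *
rep();im=tubetop();o=[]
for n in('side','top'):
    im,d=eyes.read_camera(n);c=proj(n,[W(-20,0,80)])[0].astype(int)
    o.append(cv2.resize(im[c[1]-35:c[1]+35,c[0]-35:c[0]+35],(400,400),interpolation=2))
cv2.imwrite('pics/c6.png',np.hstack(o)[...,::-1])"
```

```text
22.28 press tcp [[-31.7   0.   43.7]] F press [-6.2  0.2  3.5]
tool per press x,y,z [[0.811, -0.043, 0.583], [0.04, -0.991, -0.129], [0.583, 0.128, -0.802]]
hidden
```

View pics/c6.png

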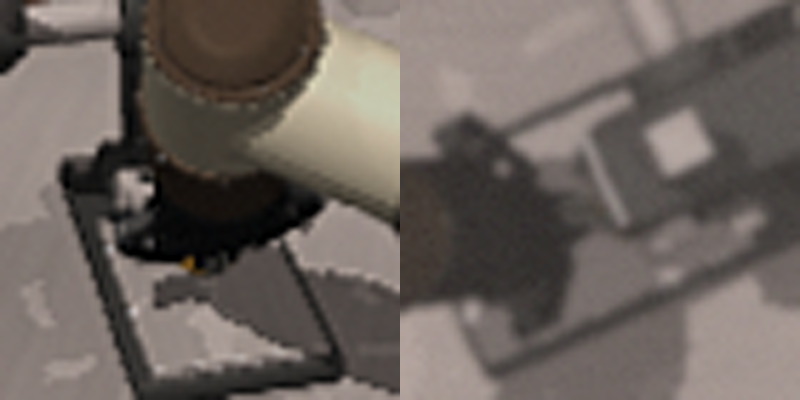

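arm_command([
  {"tx": 0.8, "ty": 0, "tz": 0.6, "roll": 0},
  {"tx": 0, "ty": 0, "tz": 0, "roll": 0},
])

```text
clock: 22.6
tcp_pos: [0.5748, -0.0897, 0.0437]
orientation: [171.0, -35.6, -62.7]
ft_force: [-4.9, 10.1, 5.9]
finger_gap: 0.0
grasp_force: 5.5
```

arm_command([
  {"tx": 0.8, "ty": 0, "tz": 0.6, "roll": 0},
  {"tx": 0, "ty": 0, "tz": 0, "roll": 0},
])

```text
clock: 22.77
tcp_pos: [0.5756, -0.0898, 0.0437]
orientation: [171.0, -35.6, -62.7]
ft_force: [-6.3, 12.5, 7.3]
finger_gap: 0.0001
grasp_force: 6.9
```

```bash
python3 -c "
from h import *
rep()"
```

```text
22.77 press tcp [[-31.    1.   43.7]] F press [-14.   -0.5   7.3]
tool per press x,y,z [[0.812, -0.04, 0.582], [0.041, -0.991, -0.126], [0.582, 0.127, -0.803]]
```

arm_command([
  {"tx": 0, "ty": -1.5, "tz": 0, "roll": 0},
  {"tx": 0, "ty": 0, "tz": 0, "roll": 0},
  {"tx": 0, "ty": 0, "tz": 0, "roll": 0},
])

```text
clock: 23.02
tcp_pos: [0.5766, -0.0898, 0.0436]
orientation: [171.0, -35.6, -62.7]
ft_force: [-6.6, 11.9, 6.2]
finger_gap: 0.0001
grasp_force: 6.4
```

arm_command([
  {"tx": 0, "ty": 2, "tz": 0, "roll": 0},
  {"tx": 0, "ty": 2, "tz": 0, "roll": 0},
  {"tx": 0, "ty": 0, "tz": 0, "roll": 0},
  {"tx": 0, "ty": 0, "tz": 0, "roll": 0},
])

```text
clock: 23.35
tcp_pos: [0.5751, -0.0898, 0.0438]
orientation: [171.2, -35.5, -62.7]
ft_force: [-0.6, 10.9, 2.0]
finger_gap: -0.0002
grasp_force: 4.9
```

```bash
python3 -c "
from h import *
rep()"
```

```text
23.35 press tcp [[-31.3   0.5  43.8]] F press [-10.1   4.    2. ]
tool per press x,y,z [[0.813, -0.038, 0.581], [0.041, -0.992, -0.123], [0.581, 0.124, -0.804]]
```

The force rises stiffly to 10–14 N with almost no side force, and nudging either way does not advance it. So it bears on both faces. I press centred once more, then back off and look.

arm_command([
  {"tx": 0, "ty": -1.5, "tz": 0, "roll": 0},
  {"tx": 0.4, "ty": -1, "tz": 0.3, "roll": 0},
  {"tx": 0, "ty": 0, "tz": 0, "roll": 0},
  {"tx": 0, "ty": 0, "tz": 0, "roll": 0},
  {"tx": 0, "ty": 0, "tz": 0, "roll": 0},
  {"tx": 0, "ty": 0, "tz": 0, "roll": 0},
])

```text
clock: 23.85
tcp_pos: [0.5762, -0.0899, 0.0437]
orientation: [171.1, -35.6, -62.7]
ft_force: [-5.4, 12.4, 7.3]
finger_gap: 0.0
grasp_force: 6.9
```

arm_command([
  {"tx": -4, "ty": 0.2, "tz": -2.9, "roll": 0},
  {"tx": -16, "ty": 0.8, "tz": -11.6, "roll": 0},
  {"tx": -24, "ty": 1.3, "tz": -17.5, "roll": 0},
  {"tx": -24, "ty": 1.3, "tz": -17.5, "roll": 0},
  {"tx": -24, "ty": 1.3, "tz": -17.5, "roll": 0},
  {"tx": 8, "ty": 4, "tz": -40, "roll": 0},
  {"tx": 8, "ty": 4, "tz": -40, "roll": 0},
  {"tx": 8, "ty": 4, "tz": -40, "roll": 0},
  {"tx": 8, "ty": 4, "tz": -40, "roll": 0},
  {"tx": 8, "ty": 4, "tz": -40, "roll": 0},
  {"tx": 8, "ty": 4, "tz": -40, "roll": 0},
  {"tx": 0, "ty": 0, "tz": 0, "roll": 0},
], fingers=0)

```text
clock: 24.85
tcp_pos: [0.497, 0.1119, 0.2744]
orientation: [171.8, -35.6, -63.2]
ft_force: [0.8, -0.3, 0.6]
finger_gap: 0.0852
grasp_force: 0.0
```

Run:
```python
from h import *
rep()
from scipy.optimize import least_squares
im,d=eyes.read_camera('side');P=cloud('side',d);g=im.astype(int)
q=topress(P.reshape(-1,3),.5869,-.1189,np.radians(-65.4)).reshape(P.shape)
m=(abs(q[...,0])<60)&(abs(q[...,1])<40)&(q[...,2]>40)&(q[...,2]<118)&(g[...,0]-g[...,2]>40);S=q[m];print(m.sum())
if m.sum()>5:
    for lo,hi in((40,70),(70,106),(40,106)):
        t=S[(S[:,2]>lo)&(S[:,2]<hi)];f=least_squares(lambda v:np.hypot(t[:,0]-v[0],t[:,1]-v[1])-20,[0,0],loss='cauchy',f_scale=1.5);print(lo,hi,len(t),f.x)
    print(S[:,2].max())
c=proj('side',[W(-20,0,110)])[0].astype(int)
cv2.imwrite('pics/c7.png',cv2.resize(im[c[1]-60:c[1]+60,c[0]-60:c[0]+60],(600,600),interpolation=2)[...,::-1])
```

```text
24.85 press tcp [[-247.3   12.7  274.4]] F press [0.6 0.6 0.6]
tool per press x,y,z [[0.813, -0.041, 0.581], [0.034, -0.992, -0.119], [0.582, 0.117, -0.805]]
205
40 70 68 [-4.17027897 -2.75699793]
70 106 91 [-3.5451492  -3.68593085]
40 106 159 [-3.85628732 -3.25007799]
117.89809862901629
```

View pics/c7.png

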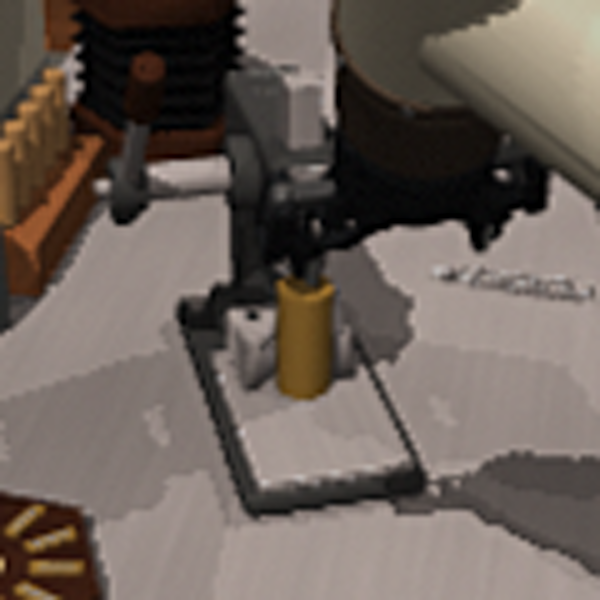

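The tube stands upright in the V. The depth fit gives (-3.9,-3.3) mm, which would also fit touching the right face only, so I fit press and tube jointly.

Run:
```python
from h import *
from scipy.optimize import least_squares
D=[];I=[]
for k in range(6):
    im,d=eyes.read_camera('side');D.append(np.where(d>0,d,np.nan));I.append(im)
d=np.nanmedian(D,0);im=np.mean(I,0);np.save('dm.npy',d);cv2.imwrite('pics/side_m.png',im[...,::-1])
P=cloud('side',d).reshape(-1,3);g=im.reshape(-1,3);br=(g[:,0]-g[:,2]>40)
q=topress(P,.587,-.119,np.radians(-65.4))
ok=(q[:,0]>-125)&(q[:,0]<60)&(abs(q[:,1])<75)&(q[:,2]>14)&(q[:,2]<75)&np.isfinite(q).all(1)
A=P[ok&~br];T=P[(abs(q[:,0])<50)&(abs(q[:,1])<35)&(q[:,2]>34)&(q[:,2]<120)&br&np.isfinite(q).all(1)]
def tube(p,x,y):
    r=np.hypot(p[:,0]-x,p[:,1]-y);a=r-20;b=abs(p[:,2]-70)-42
    return np.maximum(np.maximum(a,b),11-r)
def f(v):
    a=topress(A,*v[:4]);t=topress(T,*v[:4])
    return np.r_[np.minimum(sdf(a),tube(a,v[4],v[5])),tube(t,v[4],v[5])]
for fs in(.7,1.5,3):
    b=least_squares(f,[.587,-.119,np.radians(-65.5),.002,0,0],loss='cauchy',f_scale=fs,x_scale=[.01,.01,.05,.01,5,5])
    cov=np.linalg.inv(b.jac.T@b.jac)*np.median(b.fun**2)*2
    print(fs,len(A),len(T),b.x[:2].round(4),np.degrees(b.x[2]).round(2),b.x[3:].round(4),'sd',np.sqrt(np.diag(cov))[4:].round(2),np.median(abs(b.fun)))
a=topress(A,*b.x[:4]);V=a[(a[:,2]>35)&(a[:,2]<72)]
print(len(V));
for s in(1,-1):
    w=V[(V[:,1]*s>3)]; fa=(28-w[:,0]-abs(w[:,1]))/2**.5
    print('side',s,len(w),'front face resid',np.round(np.percentile(fa[(abs(fa)<8)&(w[:,2]<62)],[25,50,75]),1) ,'top z',np.round(np.median(w[w[:,2]>63][:,2]),1),'y range',np.percentile(abs(w[:,1]),[2,98]).round(1),'x min',np.percentile(w[:,0],2).round(1))
```

```text
0.7 1093 211 [ 0.5872 -0.1191] -65.36 [ 2.2000e-03 -3.6615e+00 -3.5045e+00] sd [0.14 0.15] 0.46862840118310223
1.5 1093 211 [ 0.5872 -0.1192] -65.39 [ 2.1000e-03 -3.7503e+00 -3.4401e+00] sd [0.1  0.13] 0.46875223601301386
3 1093 211 [ 0.5872 -0.1193] -65.29 [ 2.10000e-03 -1.37237e+01 -3.88970e+00] sd [0.11 0.13] 0.5230057581315783
192
side 1 136 front face resid [-2.1 -0.4  0.1] top z 66.2 y range [ 9.8 42.4] x min -5.3
side -1 56 front face resid [-2.4 -0.6  0.3] top z 65.9 y range [20.9 40.6] x min -13.8[ WARN:0@30.038] global loadsave.cpp:1063 imwrite_ Unsupported depth image for selected encoder is fallbacked to CV_8U.
```

The fit is clear: the tube sits at (-3.7,-3.5) mm, on the right face only. It needs a nudge towards +x/+y from the front right.

```bash
sed -i 's/px=.5875,py=-.1185,w=-65.6/px=.5872,py=-.1192,w=-65.38/; s/w=-65.6\*np.pi\/180/w=-65.38*np.pi\/180/; s/p\[None\],.5875,-.1185/p[None],.5872,-.1192/' h.py; python3 -c "
from h import *
rep();print(tool(W(-130,-20,120)),tool(W(-130,-20,44)),tool(W(-45,-20,44)))"
```

```text
25.2 press tcp [[-244.3    9.7  266.2]] F press [ 0.2 -0.4 -0.9]
tool per press x,y,z [[0.811, -0.05, 0.583], [0.037, -0.99, -0.137], [0.584, 0.133, -0.8]]
[  6.1   4.2 187.8] [-38.3  -5.9 248.6] [ 30.6 -10.2 298.2]
```

arm_command([
  {"tx": 1, "ty": 0.7, "tz": 31.3, "roll": 0},
  {"tx": 1, "ty": 0.7, "tz": 31.3, "roll": 0},
  {"tx": 1, "ty": 0.7, "tz": 31.3, "roll": 0},
  {"tx": 1, "ty": 0.7, "tz": 31.3, "roll": 0},
  {"tx": 1, "ty": 0.7, "tz": 31.3, "roll": 0},
  {"tx": 1, "ty": 0.7, "tz": 31.3, "roll": 0},
  {"tx": -14.8, "ty": -3.4, "tz": 20.3, "roll": 0},
  {"tx": -14.8, "ty": -3.4, "tz": 20.3, "roll": 0},
  {"tx": -14.8, "ty": -3.4, "tz": 20.3, "roll": 0},
  {"tx": 0, "ty": 0, "tz": 0, "roll": 0},
  {"tx": 11.5, "ty": -0.7, "tz": 8.3, "roll": 0},
  {"tx": 11.5, "ty": -0.7, "tz": 8.3, "roll": 0},
  {"tx": 11.5, "ty": -0.7, "tz": 8.3, "roll": 0},
  {"tx": 11.5, "ty": -0.7, "tz": 8.3, "roll": 0},
  {"tx": 11.5, "ty": -0.7, "tz": 8.3, "roll": 0},
  {"tx": 11.5, "ty": -0.7, "tz": 8.3, "roll": 0},
  {"tx": 0, "ty": 0, "tz": 0, "roll": 0},
  {"tx": 0, "ty": 0, "tz": 0, "roll": 0},
], fingers=255)

```text
clock: 26.7
tcp_pos: [0.5519, -0.0857, 0.0455]
orientation: [170.9, -35.7, -62.9]
ft_force: [-0.1, 0.5, 0.4]
finger_gap: 0.0002
grasp_force: 0.0
```

```bash
python3 -c "
from h import *
rep();print(tool(W(-34,-20,44)))"
```

```text
26.7 press tcp [[-45.1 -18.1  45.5]] F press [-0.5  0.1  0.4]
tool per press x,y,z [[0.811, -0.05, 0.583], [0.035, -0.99, -0.134], [0.584, 0.129, -0.801]]
[8.1 1.1 8. ]
```

arm_command([
  {"tx": 2, "ty": 0.3, "tz": 2, "roll": 0},
  {"tx": 2, "ty": 0.3, "tz": 2, "roll": 0},
  {"tx": 2, "ty": 0.3, "tz": 2, "roll": 0},
  {"tx": 2, "ty": 0.3, "tz": 2, "roll": 0},
  {"tx": 0, "ty": 0, "tz": 0, "roll": 0},
  {"tx": 0, "ty": 0, "tz": 0, "roll": 0},
])

```text
clock: 27.2
tcp_pos: [0.5546, -0.0959, 0.0432]
orientation: [170.8, -35.7, -62.8]
ft_force: [-0.4, 0.2, 0.1]
finger_gap: 0.0001
grasp_force: 0.0
```

arm_command([
  {"tx": 0.8, "ty": 0, "tz": 0.6, "roll": 0},
  {"tx": 0.8, "ty": 0, "tz": 0.6, "roll": 0},
  {"tx": 0.8, "ty": 0, "tz": 0.6, "roll": 0},
  {"tx": 0, "ty": 0, "tz": 0, "roll": 0},
  {"tx": 0, "ty": 0, "tz": 0, "roll": 0},
])

```text
clock: 27.62
tcp_pos: [0.5558, -0.0987, 0.0432]
orientation: [170.8, -35.7, -62.8]
ft_force: [0.5, 0.3, -0.2]
finger_gap: -0.0002
grasp_force: 0.0
```

```bash
python3 -c "
from h import *
rep()"
```

```text
27.62 press tcp [[-31.7 -20.   43.2]] F press [-0.   0.6 -0.2]
tool per press x,y,z [[0.811, -0.049, 0.583], [0.036, -0.99, -0.133], [0.584, 0.129, -0.802]]
```

arm_command([
  {"tx": 0.8, "ty": 0, "tz": 0.6, "roll": 0},
  {"tx": 0.8, "ty": 0, "tz": 0.6, "roll": 0},
  {"tx": 0, "ty": 0, "tz": 0, "roll": 0},
  {"tx": 0, "ty": 0, "tz": 0, "roll": 0},
])

```text
clock: 27.95
tcp_pos: [0.5565, -0.1006, 0.0432]
orientation: [170.8, -35.7, -62.8]
ft_force: [-0.3, -1.0, 0.4]
finger_gap: -0.0001
grasp_force: 0.0
```

arm_command([
  {"tx": 0.8, "ty": 0, "tz": 0.6, "roll": 0},
  {"tx": 0.8, "ty": 0, "tz": 0.6, "roll": 0},
  {"tx": 0, "ty": 0, "tz": 0, "roll": 0},
  {"tx": 0, "ty": 0, "tz": 0, "roll": 0},
])

```text
clock: 28.28
tcp_pos: [0.5572, -0.1024, 0.0431]
orientation: [170.8, -35.7, -62.8]
ft_force: [-0.3, -0.2, -0.4]
finger_gap: -0.0001
grasp_force: 0.1
```

```bash
python3 -c "
from h import *
rep()"
```

```text
28.28 press tcp [[-27.8 -20.3  43.1]] F press [ 0.  -0.4 -0.4]
tool per press x,y,z [[0.811, -0.049, 0.583], [0.036, -0.99, -0.133], [0.584, 0.129, -0.802]]
```

arm_command([
  {"tx": 0.85, "ty": -1.04, "tz": 0.45, "roll": 0},
  {"tx": 0.85, "ty": -1.04, "tz": 0.45, "roll": 0},
  {"tx": 0, "ty": 0, "tz": 0, "roll": 0},
  {"tx": 0, "ty": 0, "tz": 0, "roll": 0},
])

```text
clock: 28.62
tcp_pos: [0.5589, -0.1032, 0.0428]
orientation: [170.8, -35.7, -62.8]
ft_force: [-5.5, 4.7, 3.3]
finger_gap: 0.0001
grasp_force: 3.1
```

arm_command([
  {"tx": 0.85, "ty": -1.04, "tz": 0.45, "roll": 0},
  {"tx": 0, "ty": 0, "tz": 0, "roll": 0},
  {"tx": 0, "ty": 0, "tz": 0, "roll": 0},
])

```text
clock: 28.87
tcp_pos: [0.5602, -0.1037, 0.0428]
orientation: [170.8, -35.7, -62.8]
ft_force: [-4.7, 3.5, 3.3]
finger_gap: -0.0001
grasp_force: 2.9
```

```bash
python3 -c "
from h import *
rep()"
```

```text
28.87 press tcp [[-25.4 -18.1  42.8]] F press [-5.1 -2.8  3.3]
tool per press x,y,z [[0.812, -0.048, 0.582], [0.037, -0.99, -0.134], [0.583, 0.131, -0.802]]
```

arm_command([
  {"tx": 0.85, "ty": -1.04, "tz": 0.45, "roll": 0},
  {"tx": 0, "ty": 0, "tz": 0, "roll": 0},
  {"tx": 0, "ty": 0, "tz": 0, "roll": 0},
])

```text
clock: 29.12
tcp_pos: [0.5616, -0.1042, 0.0428]
orientation: [170.8, -35.7, -62.8]
ft_force: [-4.1, 3.0, 3.6]
finger_gap: 0.0
grasp_force: 2.9
```

arm_command([
  {"tx": 0.85, "ty": -1.04, "tz": 0.45, "roll": 0},
  {"tx": 0, "ty": 0, "tz": 0, "roll": 0},
  {"tx": 0, "ty": 0, "tz": 0, "roll": 0},
])

```text
clock: 29.37
tcp_pos: [0.5629, -0.1047, 0.0428]
orientation: [170.8, -35.7, -62.8]
ft_force: [-4.8, 3.7, 2.5]
finger_gap: -0.0001
grasp_force: 2.9
```

arm_command([
  {"tx": 0.85, "ty": -1.04, "tz": 0.45, "roll": 0},
  {"tx": 0, "ty": 0, "tz": 0, "roll": 0},
  {"tx": 0, "ty": 0, "tz": 0, "roll": 0},
])

```text
clock: 29.62
tcp_pos: [0.5635, -0.1051, 0.0426]
orientation: [170.7, -35.6, -62.7]
ft_force: [-8.1, 6.6, 4.7]
finger_gap: -0.0002
grasp_force: 4.9
```

```bash
python3 -c "
from h import *
rep()"
```

```text
29.62 press tcp [[-22.7 -15.7  42.6]] F press [-9.4 -4.7  4.7]
tool per press x,y,z [[0.812, -0.048, 0.582], [0.038, -0.99, -0.135], [0.583, 0.131, -0.802]]
```

arm_command([
  {"tx": 0.8, "ty": 0, "tz": 0.6, "roll": 0},
  {"tx": 0, "ty": 0, "tz": 0, "roll": 0},
  {"tx": 0, "ty": 0, "tz": 0, "roll": 0},
  {"tx": 0, "ty": 0, "tz": 0, "roll": 0},
  {"tx": 0, "ty": 0, "tz": 0, "roll": 0},
])

```text
clock: 30.03
tcp_pos: [0.5637, -0.1054, 0.0425]
orientation: [170.7, -35.6, -62.7]
ft_force: [-10.2, 9.6, 6.3]
finger_gap: -0.0002
grasp_force: 6.5
```

```bash
python3 -c "
from h import *
rep();print(tool(W(-60,-16,44)),tool(W(-60,0,44)))"
```

```text
30.03 press tcp [[-22.4 -15.6  42.5]] F press [-13.   -5.2   6.3]
tool per press x,y,z [[0.812, -0.047, 0.581], [0.039, -0.99, -0.134], [0.582, 0.131, -0.803]]
[-29.7   2.4 -23. ] [-29.1 -13.5 -25.1]
```

arm_command([
  {"tx": -4, "ty": 0.2, "tz": -3, "roll": 0},
  {"tx": -10, "ty": 0.6, "tz": -7.5, "roll": 0},
  {"tx": 0.3, "ty": -8, "tz": -1, "roll": 0},
  {"tx": 0.3, "ty": -8, "tz": -1, "roll": 0},
  {"tx": 0, "ty": 0, "tz": 0, "roll": 0},
  {"tx": 4, "ty": -0.2, "tz": 3, "roll": 0},
  {"tx": 3, "ty": -0.2, "tz": 2.2, "roll": 0},
  {"tx": 1.6, "ty": 0, "tz": 1.2, "roll": 0},
  {"tx": 0, "ty": 0, "tz": 0, "roll": 0},
  {"tx": 0, "ty": 0, "tz": 0, "roll": 0},
])

```text
clock: 30.87
tcp_pos: [0.5773, -0.0928, 0.043]
orientation: [170.9, -35.6, -62.8]
ft_force: [-4.5, 6.6, 3.3]
finger_gap: -0.0001
grasp_force: 4.0
```

arm_command([
  {"tx": 0.8, "ty": 0, "tz": 0.6, "roll": 0},
  {"tx": 0.8, "ty": 0, "tz": 0.6, "roll": 0},
  {"tx": 0, "ty": 0, "tz": 0, "roll": 0},
  {"tx": 0, "ty": 0, "tz": 0, "roll": 0},
])

```text
clock: 31.2
tcp_pos: [0.5775, -0.0931, 0.0429]
orientation: [171.0, -35.5, -62.6]
ft_force: [-10.0, 15.7, 9.4]
finger_gap: 0.0002
grasp_force: 9.3
```

```bash
python3 -c "
from h import *
rep()"
```

```text
31.2 press tcp [[-27.8   2.1  42.9]] F press [-18.4  -2.6   9.4]
tool per press x,y,z [[0.813, -0.044, 0.58], [0.039, -0.991, -0.129], [0.581, 0.128, -0.804]]
```

The finger now stops 3.4 mm deeper, stiff, with both faces loaded (18 N in x, about 2.6 N sideways). I back off, open, check by camera and go above the lever grip.

arm_command([
  {"tx": -4, "ty": 0.2, "tz": -2.9, "roll": 0},
  {"tx": -16, "ty": 0.8, "tz": -11.6, "roll": 0},
  {"tx": -24, "ty": 1.3, "tz": -17.5, "roll": 0},
  {"tx": -24, "ty": 1.3, "tz": -17.5, "roll": 0},
  {"tx": -24, "ty": 1.3, "tz": -17.5, "roll": 0},
  {"tx": 8, "ty": 4, "tz": -40, "roll": 0},
  {"tx": 8, "ty": 4, "tz": -40, "roll": 0},
  {"tx": 8, "ty": 4, "tz": -40, "roll": 0},
  {"tx": 8, "ty": 4, "tz": -40, "roll": 0},
  {"tx": 8, "ty": 4, "tz": -40, "roll": 0},
  {"tx": 8, "ty": 4, "tz": -40, "roll": 0},
  {"tx": 0, "ty": 0, "tz": 0, "roll": 0},
], fingers=0)

```text
clock: 32.2
tcp_pos: [0.5007, 0.1092, 0.2747]
orientation: [171.9, -35.6, -63.2]
ft_force: [1.1, 0.6, 0.3]
finger_gap: 0.0856
grasp_force: 0.0
```

```bash
cat > fit.py <<'E'
from h import *
from scipy.optimize import least_squares
rep();D=[]
for k in range(4):
    im,d=eyes.read_camera('side');D.append(np.where(d>0,d,np.nan))
P=cloud('side',np.nanmedian(D,0)).reshape(-1,3);g=im.reshape(-1,3).astype(int)
q=topress(P,.5872,-.1192,np.radians(-65.38),.0021)
t=q[(abs(q[:,0])<50)&(abs(q[:,1])<35)&(q[:,2]>34)&(q[:,2]<109)&(g[:,0]-g[:,2]>40)]
for lo,hi in((34,70),(70,109),(34,109)):
    u=t[(t[:,2]>lo)&(t[:,2]<hi)];f=least_squares(lambda v:np.hypot(u[:,0]-v[0],u[:,1]-v[1])-20,[0,0],loss='cauchy',f_scale=1);print(lo,hi,len(u),f.x.round(2))
br=q[(abs(q[:,1]-115)<30)&(q[:,2]>230)&(q[:,2]<370)&(abs(q[:,0]+50)<80)];print('lever pts',len(br),np.percentile(br,[2,50,98],axis=0).round(0).tolist() if len(br) else '')
E
python3 fit.py; python3 -c "
from h import *
print(tool(W(-99,124,385)),tool(W(-57.7+11,115-2.5,328-15)))"
```

```text
32.2 press tcp [[-243.7   16.6  274.7]] F press [-0.1  1.2  0.3]
tool per press x,y,z [[0.813, -0.045, 0.581], [0.03, -0.992, -0.119], [0.582, 0.115, -0.805]]
34 70 82 [-0.38  0.14]
70 109 105 [-0.23 -0.04]
34 109 187 [-0.3   0.03]
lever pts 129 [[-96.0, 106.0, 234.0], [-80.0, 118.0, 305.0], [-17.0, 126.0, 335.0]]
[ 188.2 -103.   -27.8] [ 188.2 -103.7   61.9]
```

arm_command([
  {"tx": 26.9, "ty": -14.7, "tz": -4, "roll": 0},
  {"tx": 26.9, "ty": -14.7, "tz": -4, "roll": 0},
  {"tx": 26.9, "ty": -14.7, "tz": -4, "roll": 0},
  {"tx": 26.9, "ty": -14.7, "tz": -4, "roll": 0},
  {"tx": 26.9, "ty": -14.7, "tz": -4, "roll": 0},
  {"tx": 26.9, "ty": -14.7, "tz": -4, "roll": 0},
  {"tx": 26.9, "ty": -14.7, "tz": -4, "roll": 0},
  {"tx": 0, "ty": 0, "tz": 0, "roll": 0},
  {"tx": 0, "ty": 0, "tz": 0, "roll": 0},
])

```text
clock: 33.15
tcp_pos: [0.6595, 0.0218, 0.3842]
orientation: [170.6, -35.7, -62.9]
ft_force: [-0.5, 0.1, -0.1]
finger_gap: 0.0853
grasp_force: 0.0
```

Run:
```python
from h import *
rep();print(tool(W(-46.7,112.5,313)))
o=[]
for n in('side','top'):
    im,d=eyes.read_camera(n);P=cloud(n,d).reshape(-1,3);g=im.reshape(-1,3).astype(int)
    b=cut_out('lever_grip',n)
    off=(.5872,-.1192) if n=='side' else (.5922,-.1170)
    for k in b[:2]:
        m=k['pixels'].ravel()&(d.ravel()>0);q=topress(P[m],*off,np.radians(-65.38),.002);q=q[(abs(q[:,1]-115)<35)&(q[:,2]>230)]
        print(n,k['confidence'],np.round(k['xy']),len(q))
        for h in range(240,360,20):
            s=q[(q[:,2]>h)&(q[:,2]<h+20)]
            if len(s)>3:print(h,len(s),np.median(s,0).round(0),'exp x',round(26-(h+10-192)/np.tan(np.radians(58))))
    c=proj(n,[W(-60,115,330)])[0].astype(int)
    o.append(cv2.resize(im[max(0,c[1]-50):c[1]+50,c[0]-50:c[0]+50],(400,400),interpolation=2))
cv2.imwrite('pics/c8.png',np.hstack(o)[...,::-1])
```

```text
33.15 press tcp [[-98.1 124.5 384.2]] F press [-0.3 -0.4 -0.1]
tool per press x,y,z [[0.811, -0.053, 0.582], [0.035, -0.99, -0.138], [0.583, 0.132, -0.801]]
[-0.3 -0.3 88.6]
side 0.65 [226. 170.] 102
240 12 [-29. 118. 251.] exp x -10
260 8 [-44. 118. 269.] exp x -23
280 15 [-71. 119. 293.] exp x -35
300 24 [-84. 120. 310.] exp x -48
320 36 [-92. 117. 329.] exp x -60
top 0.59 [291. 162.] 213
240 26 [-16. 114. 248.] exp x -10
260 33 [-34. 114. 270.] exp x -23
280 20 [-49. 112. 296.] exp x -35
300 52 [-62. 113. 311.] exp x -48
320 70 [-82. 115. 330.] exp x -60
```

View pics/c8.png

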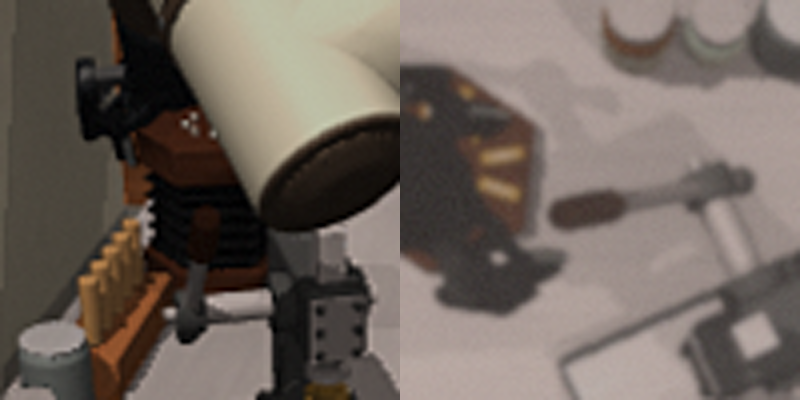

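The picture shows the lever grip at top-crop (590,208), below the open gripper. Its depth points put the lever at about 51°, so it is not quite fully raised. I adjust for that and grasp.

arm_command([
  {"tx": -9.6, "ty": -0.6, "tz": 0, "roll": 0},
  {"tx": -9.6, "ty": -0.7, "tz": 0, "roll": 0},
  {"tx": 0, "ty": 0, "tz": 15, "roll": 0},
  {"tx": 0, "ty": 0, "tz": 15, "roll": 0},
  {"tx": 0, "ty": 0, "tz": 15, "roll": 0},
  {"tx": 0, "ty": 0, "tz": 15, "roll": 0},
  {"tx": 0, "ty": 0, "tz": 15, "roll": 0},
  {"tx": 0, "ty": 0, "tz": 15, "roll": 0},
  {"tx": 0, "ty": 0, "tz": 0, "roll": 0},
  {"tx": 0, "ty": 0, "tz": 0, "roll": 0},
])

```text
clock: 34.18
tcp_pos: [0.6635, -0.0141, 0.3022]
orientation: [170.7, -35.7, -62.7]
ft_force: [0.3, -0.5, -0.5]
finger_gap: 0.0853
grasp_force: 0.0
```

arm_command([
  {"tx": 0, "ty": 0, "tz": 0, "roll": 0},
  {"tx": 0, "ty": 0, "tz": 0, "roll": 0},
  {"tx": 0, "ty": 0, "tz": 0, "roll": 0},
  {"tx": 0, "ty": 0, "tz": 0, "roll": 0},
  {"tx": 0, "ty": 0, "tz": 0, "roll": 0},
  {"tx": 0, "ty": 0, "tz": 0, "roll": 0},
  {"tx": 0, "ty": 0, "tz": 0, "roll": 0},
  {"tx": 0, "ty": 0, "tz": 0, "roll": 0},
  {"tx": 0, "ty": 0, "tz": 0, "roll": 0},
  {"tx": 0, "ty": 0, "tz": 0, "roll": 0},
], fingers=255, newtons=30)

```text
clock: 35.02
tcp_pos: [0.6655, -0.0134, 0.3035]
orientation: [171.1, -35.7, -62.8]
ft_force: [3.0, 2.9, 0.5]
finger_gap: 0.0249
grasp_force: 29.4
```

```bash
cat >> h.py <<'E'
def arc(th0,rad,n,th1=-10.):  # grasp-point arc rows in tool axes, lever angle deg above level
    s=telemetry.get_state();R=Ro.from_euler('xyz',s['orientation'],degrees=True).as_matrix()
    t=np.radians(np.linspace(th0,th1,n+1));p=np.array([W(26-rad*np.cos(a),115,192+rad*np.sin(a)) for a in t])
    print((np.diff(p,axis=0)@R*1000).round(1).tolist())
def gp():
    s=telemetry.get_state();R=Ro.from_euler('xyz',s['orientation'],degrees=True).as_matrix()
    p=topress((s['tcp_pos']-.019*R[:,2])[None],.5872,-.1192,np.radians(-65.38),.0021)[0];a,b=26-p[0],p[2]-192
    th=np.degrees(np.arctan2(b,a));rad=np.hypot(a,b);print('grasp pt',p.round(1),'angle',th.round(1),'rad',rad.round(1));return th,rad
E
python3 -c "
from h import *
rep();th,r_=gp();arc(th,r_,16)"
```

```text
35.02 press tcp [[-63.6 115.3 303.5]] F press [-1.3  4.   0.5]
tool per press x,y,z [[0.811, -0.046, 0.583], [0.036, -0.991, -0.129], [0.584, 0.125, -0.802]]
grasp pt [-74.6 117.7 316.7] angle 51.1 rad 160.2
[[-10.6, -0.5, 0.9], [-10.5, -0.6, 1.6], [-10.4, -0.7, 2.3], [-10.2, -0.8, 3.0], [-10.0, -0.8, 3.6], [-9.7, -0.9, 4.3], [-9.4, -1.0, 4.9], [-9.1, -1.0, 5.5], [-8.7, -1.1, 6.1], [-8.2, -1.2, 6.7], [-7.8, -1.2, 7.2], [-7.3, -1.3, 7.7], [-6.7, -1.3, 8.2], [-6.2, -1.3, 8.6], [-5.6, -1.4, 9.0], [-4.9, -1.4, 9.4]]
```

Grasped, with a gap of 25 mm. Now the first half of the arc.

arm_command([
  {"tx": -10.6, "ty": -0.5, "tz": 0.9, "roll": 0},
  {"tx": -10.5, "ty": -0.6, "tz": 1.6, "roll": 0},
  {"tx": -10.4, "ty": -0.7, "tz": 2.3, "roll": 0},
  {"tx": -10.2, "ty": -0.8, "tz": 3, "roll": 0},
  {"tx": 0, "ty": 0, "tz": 0, "roll": 0},
])

```text
clock: 35.43
tcp_pos: [0.6533, 0.0133, 0.2732]
orientation: [171.0, -35.9, -62.8]
ft_force: [2.4, 3.9, 1.3]
finger_gap: 0.0247
grasp_force: 29.9
```

```bash
python3 -c "
from h import *
rep();th,r_=gp();arc(th,r_,12)"
```

```text
35.43 press tcp [[-92.9 115.2 273.2]] F press [-2.5  3.8  1.3]
tool per press x,y,z [[0.81, -0.046, 0.585], [0.037, -0.991, -0.129], [0.586, 0.126, -0.801]]
grasp pt [-104.   117.7  286.3] angle 35.9 rad 160.6
[[-10.1, -0.8, 3.6], [-9.8, -0.9, 4.3], [-9.5, -1.0, 4.9], [-9.1, -1.1, 5.5], [-8.7, -1.1, 6.1], [-8.3, -1.2, 6.7], [-7.8, -1.2, 7.2], [-7.3, -1.3, 7.7], [-6.8, -1.3, 8.2], [-6.2, -1.4, 8.6], [-5.6, -1.4, 9.0], [-5.0, -1.4, 9.4]]
```

arm_command([
  {"tx": -10.1, "ty": -0.8, "tz": 3.6, "roll": 0},
  {"tx": -9.8, "ty": -0.9, "tz": 4.3, "roll": 0},
  {"tx": -9.5, "ty": -1, "tz": 4.9, "roll": 0},
  {"tx": -9.1, "ty": -1.1, "tz": 5.5, "roll": 0},
  {"tx": -8.7, "ty": -1.1, "tz": 6.1, "roll": 0},
  {"tx": -8.3, "ty": -1.2, "tz": 6.7, "roll": 0},
  {"tx": -7.8, "ty": -1.2, "tz": 7.2, "roll": 0},
  {"tx": 0, "ty": 0, "tz": 0, "roll": 0},
])

```text
clock: 36.1
tcp_pos: [0.6396, 0.0403, 0.2017]
orientation: [170.7, -35.6, -62.5]
ft_force: [-0.5, 8.6, -1.6]
finger_gap: 0.0227
grasp_force: 29.4
```

```bash
python3 -c "
from h import *
rep();th,r_=gp();arc(th,r_,6)"
```

```text
36.1 press tcp [[-123.1  114.1  201.7]] F press [-8.   3.1 -1.6]
tool per press x,y,z [[0.812, -0.044, 0.582], [0.041, -0.99, -0.132], [0.582, 0.131, -0.802]]
grasp pt [-134.2  116.6  214.8] angle 8.1 rad 161.8
[[-5.7, -1.1, 6.2], [-5.4, -1.1, 6.5], [-5.0, -1.1, 6.8], [-4.7, -1.1, 7.0], [-4.3, -1.1, 7.3], [-3.9, -1.2, 7.5]]
```

arm_command([
  {"tx": -5.7, "ty": -1.1, "tz": 6.2, "roll": 0},
  {"tx": -5.4, "ty": -1.1, "tz": 6.5, "roll": 0},
  {"tx": -5, "ty": -1.1, "tz": 6.8, "roll": 0},
  {"tx": -4.7, "ty": -1.1, "tz": 7, "roll": 0},
  {"tx": -4.3, "ty": -1.1, "tz": 7.3, "roll": 0},
  {"tx": 0, "ty": 0, "tz": 0, "roll": 0},
  {"tx": 0, "ty": 0, "tz": 0, "roll": 0},
])

```text
clock: 36.68
tcp_pos: [0.6397, 0.0398, 0.1595]
orientation: [170.8, -35.6, -62.6]
ft_force: [2.7, 6.5, -2.4]
finger_gap: 0.0219
grasp_force: 29.3
```

```bash
python3 -c "
from h import *
rep();th,r_=gp()"
```

```text
36.68 press tcp [[-122.7  114.   159.5]] F press [-4.8  5.2 -2.4]
tool per press x,y,z [[0.812, -0.045, 0.582], [0.04, -0.99, -0.132], [0.582, 0.13, -0.802]]
grasp pt [-133.7  116.5  172.7] angle -6.9 rad 160.9
```

arm_command([
  {"tx": -1.7, "ty": -0.4, "tz": 2.4, "roll": 0},
  {"tx": -1.7, "ty": -0.4, "tz": 2.4, "roll": 0},
  {"tx": 0, "ty": 0, "tz": 0, "roll": 0},
  {"tx": 0, "ty": 0, "tz": 0, "roll": 0},
])

```text
clock: 37.02
tcp_pos: [0.64, 0.0394, 0.155]
orientation: [170.8, -35.7, -62.6]
ft_force: [1.7, 5.6, 1.5]
finger_gap: 0.0223
grasp_force: 29.1
```

```bash
python3 -c "
from h import *
rep();th,r_=gp()"
```

```text
37.02 press tcp [[-122.2  114.   155. ]] F press [-4.4  3.9  1.5]
tool per press x,y,z [[0.811, -0.046, 0.583], [0.039, -0.99, -0.132], [0.584, 0.13, -0.801]]
grasp pt [-133.2  116.6  168.1] angle -8.5 rad 161.0
```

arm_command([
  {"tx": -1.7, "ty": -0.4, "tz": 2.4, "roll": 0},
  {"tx": 0, "ty": 0, "tz": 0, "roll": 0},
  {"tx": 0, "ty": 0, "tz": 0, "roll": 0},
])

```text
clock: 37.27
tcp_pos: [0.6401, 0.039, 0.1524]
orientation: [170.8, -35.8, -62.7]
ft_force: [2.6, 4.7, 0.7]
finger_gap: 0.0219
grasp_force: 29.3
```

arm_command([
  {"tx": -1.7, "ty": -0.4, "tz": 2.4, "roll": 0},
  {"tx": 0, "ty": 0, "tz": 0, "roll": 0},
  {"tx": 0, "ty": 0, "tz": 0, "roll": 0},
])

```text
clock: 37.52
tcp_pos: [0.6403, 0.0386, 0.1496]
orientation: [170.8, -35.8, -62.7]
ft_force: [3.3, 4.2, 2.8]
finger_gap: 0.022
grasp_force: 29.1
```

```bash
python3 -c "
from h import *
rep();th,r_=gp()"
```

```text
37.52 press tcp [[-121.4  114.   149.6]] F press [-2.5  4.7  2.8]
tool per press x,y,z [[0.81, -0.047, 0.584], [0.038, -0.99, -0.133], [0.585, 0.129, -0.801]]
grasp pt [-132.4  116.6  162.7] angle -10.5 rad 161.1
```

```bash
cat > lev.py <<'E'
from h import *
o=[]
for n in('side','top'):
    im,d=eyes.read_camera(n);P=cloud(n,d);off=(.5872,-.1192) if n=='side' else (.5922,-.1170)
    q=topress(P.reshape(-1,3),*off,np.radians(-65.38),.002)
    m=(abs(q[:,1]-115)<9)&(q[:,0]<0)&(q[:,0]>-130)&(q[:,2]>120)&(q[:,2]<300);s=q[m]
    for x in range(-130,0,15):
        k=s[(s[:,0]>=x)&(s[:,0]<x+15)]
        if len(k)>2:print(n,x,len(k),np.percentile(k[:,2],[10,50,90]).round(0))
    c=proj(n,[W(-50,70,150)])[0].astype(int)
    o.append(cv2.resize(im[max(0,c[1]-45):c[1]+45,c[0]-45:c[0]+45],(400,400),interpolation=2))
cv2.imwrite('pics/c9.png',np.hstack(o)[...,::-1])
E
python3 lev.py
```

```text
top -130 32 [181. 183. 185.]
top -115 33 [180. 184. 187.]
top -100 29 [181. 183. 187.]
top -85 26 [181. 184. 186.]
top -70 25 [182. 185. 188.]
top -55 27 [183. 187. 189.]
top -40 27 [184. 190. 193.]
top -25 26 [187. 191. 195.]
top -10 17 [187. 194. 195.]
```

View pics/c9.png

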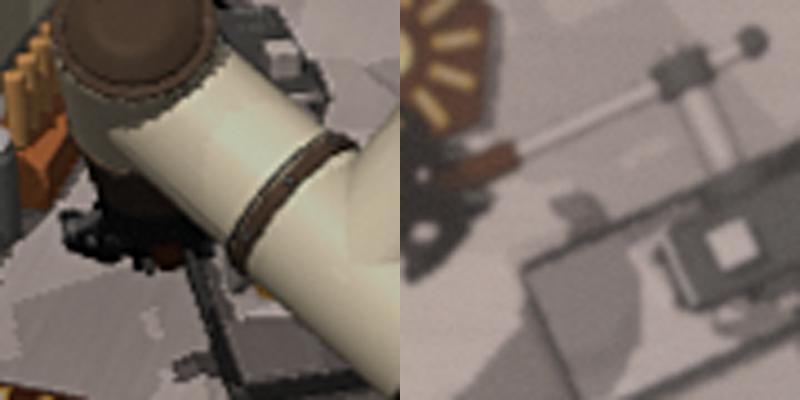

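The picture shows the lever level, its shaft sloping about 7.6° below level, so it is at its stop; the pads are slipping on the grip. I release and retreat along the tool axis.

arm_command([
  {"tx": 0, "ty": 0, "tz": 0, "roll": 0},
  {"tx": 0, "ty": 0, "tz": 0, "roll": 0},
  {"tx": 0, "ty": 0, "tz": 0, "roll": 0},
  {"tx": 0, "ty": 0, "tz": 0, "roll": 0},
  {"tx": 0, "ty": 0, "tz": 0, "roll": 0},
  {"tx": 0, "ty": 0, "tz": 0, "roll": 0},
  {"tx": 0, "ty": 0, "tz": -10, "roll": 0},
  {"tx": 0, "ty": 0, "tz": -20, "roll": 0},
  {"tx": 0, "ty": 0, "tz": -35, "roll": 0},
  {"tx": 0, "ty": 0, "tz": -35, "roll": 0},
  {"tx": 0, "ty": 0, "tz": -35, "roll": 0},
  {"tx": 0, "ty": 0, "tz": -35, "roll": 0},
  {"tx": -20, "ty": 0, "tz": -30, "roll": 0},
  {"tx": -20, "ty": 0, "tz": -30, "roll": 0},
  {"tx": 0, "ty": 0, "tz": 0, "roll": 0},
  {"tx": 0, "ty": 0, "tz": 0, "roll": 0},
], fingers=0)

```text
clock: 38.95
tcp_pos: [0.5966, 0.204, 0.3111]
orientation: [171.0, -35.6, -62.7]
ft_force: [-0.1, -0.2, -0.6]
finger_gap: 0.0855
grasp_force: 0.0
```

```bash
python3 lev.py; python3 fit.py
python3 - <<'E'
from h import *
im,d=eyes.read_camera('side');c=proj('side',[W(-40,40,110)])[0].astype(int)
cv2.imwrite('pics/c10.png',cv2.resize(im[c[1]-55:c[1]+55,c[0]-55:c[0]+55],(560,560),interpolation=2)[...,::-1])
E
```

```text
side -130 16 [181. 184. 186.]
side -115 16 [183. 186. 187.]
side -100 9 [183. 185. 188.]
side -85 12 [182. 186. 186.]
side -70 13 [184. 186. 188.]
side -55 11 [186. 188. 191.]
top -130 32 [180. 181. 184.]
top -115 33 [180. 183. 188.]
top -100 29 [181. 184. 186.]
top -85 26 [180. 183. 186.]
top -70 27 [182. 185. 189.]
top -55 26 [185. 187. 190.]
top -40 27 [184. 189. 192.]
top -25 26 [187. 191. 193.]
top -10 18 [189. 193. 196.]
39.05 press tcp [[-287.6  142.2  309.8]] F press [-0.1 -0.3 -0.8]
tool per press x,y,z [[0.811, -0.049, 0.582], [0.037, -0.99, -0.134], [0.583, 0.13, -0.802]]
34 70 75 [-0.34  0.13]
70 109 83 [-0.56  0.05]
34 109 158 [-0.44  0.09]
lever pts 0
```

View pics/c10.png

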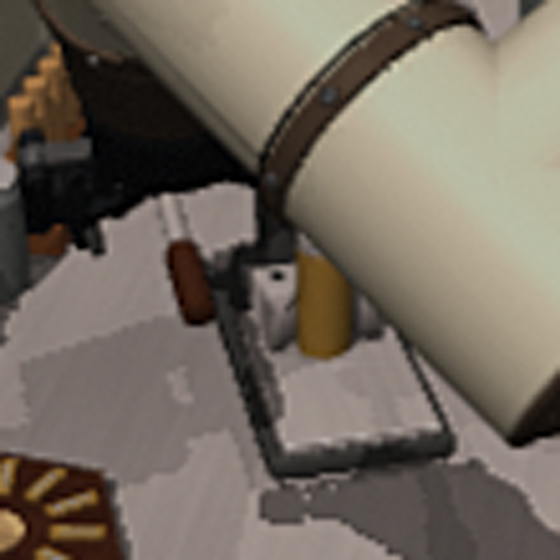

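The last picture shows the lever down (grip at crop (190,285)) and the tube upright in the V (325,300), measured within 0.5 mm of the seat. The gripper is clear, so I hand in.

```bash
python3 -c "
from h import *
print(r.sign_off())"
```

```text
the job is handed in; nothing more can be done
None
```

I handed the job in at about 39 s of the 72 s limit, with no verdict returned: by camera, tube_big is upright and about 0.5 mm from the seat, the lever is down at its stop, and the gripper is clear of everything; the foot's clamping force could not be measured.

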